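# Pack the sample vials in the child-safe jar and pin it shut

## Robot

A 6-joint arm with a two-finger parallel gripper is mounted at the origin on the work surface. World frame = base frame: x ahead of the robot, y to its left, z up, the work surface at z = 0. Lengths are in m, angles in rad, forces in N, time in s.
With the tool pointing down it reaches from about 0.375 to 0.975 m from the base axis. Payload 3.8 kg.
Tool frame: the origin (TCP) lies midway between the tips of the shut fingers; the grasp point (between the pads) lies 19 mm behind it; z points along the fingers, y is the direction in which the jaws open and shut (so a half turn about z gives the same grasp; the last joint's range is limited). The gripper opens to 85 mm and grips with 20 to 120 N. Pads are 22 mm wide; open, the fingers measure 114 mm over their backs; the gripper's body (76 mm by 85 mm) begins 54 mm behind the grasp point. The pads swing forward as they close: fully open they stand 13 mm farther back than shut.
Start: joints at [1.125, 0.264, 1.604, -0, 1.274, -0.037], TCP at [0.268, 0.619, 0.231] pointing down, gripper open.
Joint ranges: [-2.63, 2.63], [-0.94, 2.18], [0.31, 2.57], [-1.31, 4.45], [0, 2.66], [-2.55, 2.55]. Speed limits (rad/s): [2.57, 2.57, 3.14, 3.14, 3.14, 3.14].

## Interface

Orientations are given as a rotation vector (axis times angle).
In Python, from workcell import bot gives the robot as it stands.
- The arm moves only by the tool arm_command, never from a script. Its argument "targets" is text: rows parted by semicolons, each of 7 numbers parted by spaces: the shift along the tool's x, y, z in mm, then the turn, a rotation vector about the tool's x, y, z in degrees, then the opening, from 0 (shut) to 1 (fully open). A call has 1 to 10 rows; each row is the pose to reach, as a shift and turn from the pose commanded when the call began, along the tool's axes at that moment; what a row does not reach only later rows make up. A row lasts 1/12 s, in which the tool goes at most 41.7 mm and 7.16 degrees, less where a joint would pass 70% of its speed; a pose out of reach is approached as far as the arm can. A call with a gripper value outside its range is refused whole. The fingers move at their own pace and stop on an object; "newtons" is the grip in N (left out, the last holds). Time passes only in rows, so rows that repeat a pose let the fingers close. It gives the time, the measured TCP pose, the force and the opening at its end, in the units of the state.
- bot.read_state(): the state, without advancing time (a new reading comes with each control period).
- bot.read_camera(name): name is "scene" or "top" or "wrist"; returns (picture, depth): 480x640x3 uint8, blue, green, red; 480x640 float32, m along the optical axis (not along the pixel's ray), 0 where there is no reading.
- bot.camera_params(name): a dict with "fov_y" (degrees; the focal length in pixels is half the picture's height over the tangent of half this angle, whatever the lens; pixels are square), "cx", "cy" (the principal point, pixels), "xyz" and "rotation" of the camera in the world; the wrist camera has in their place "T_tool_cam" (4x4, takes a point from camera to tool coordinates, whose origin is the TCP and whose axes are the flange's). Camera axes: x right, y up, looking along -z (the intrinsics and any distortion apply to the point x, -y, -z); pixel columns grow to the right and rows downward; lengths in m; the calibration is good to about 2 mm. A picture is of the moment at which its call begins: read the wrist's pose just before it. camera_params takes no time and is no camera call.
- bot.finish_job(): hands the job in, once; it reports no verdict.
The state is a dict: "time": time; "q": joint angles; "joint_vel": joint speeds; "joint_torque": joint torques, N m; "tool_pos": TCP position; "tcp_rot": TCP orientation; "wrist_force": force on the tool from outside, world axes, zero at the start; "torque": the same for the moment, N m; "width": opening from 0.0 (shut) to 1.0 (fully open).
Only numpy, scipy, OpenCV 4.12 (cv2) and the standard library are available. Lean on these libraries where they do the work, as an engineer would, in place of code of your own. Each camera call takes 0.05 s, during which the arm holds its last target.

## Task

Pack every sample vial lying on the counter into the amber jar and make it safe for collection: press the jar's safety cap down and turn it anticlockwise to take it off, stand it aside on the counter, put in all the vials, then put the cap back, press and turn it clockwise until it locks with its blue tab in front of the bracket. Finally push the steel locking pin through the eye of the tab and on through both eyes of the bracket until its orange handle is up against the tab, let go, and leave the desk things undisturbed.

Things in the scene. Friction and masses are not known exactly. Their poses are not given: they have to be found in the camera images.
- jar: Amber jar, 66 mm wide, 100 mm tall, fixed to the counter on a grey plate; it stays put in a run. Origin: centre of its underside at counter height, z up. The cap unlocks by pressing and turning anticlockwise seen from above. At the jar's +x side stand two aluminium bracket plates (see bracket_eye).
- jar_mouth (a point): Centre of the jar's round mouth, at rim height, 100 mm above the counter. Mouth 38 mm wide inside, bore 40 mm, floor 9 mm above the counter. Vials may be dropped in from here. Rim tapered outside: 43 mm at the top, 48 mm across the neck 10 mm lower.
- jar_lug (a point): Underside of one of the neck's two overhanging lugs, at the jar's +x and -x sides: 58 mm across both, each about 70 deg wide, undersides 85.5 mm up. Each has a tooth down at both ends: 5 mm, and 12 mm at the clockwise end (a stop). Axes as the jar's.
- bracket_eye (a point): Centre of the first bracket eye, on its plate's +y face; (47, -7.5, 95) mm in the jar's frame. Two plates 47 mm from the jar's axis on its +x side, facing y, 5 mm thick, 21 wide, 107 tall, middles at y = -10 and -34.5 mm, each with an 11 mm square eye 95 mm up; the eyes line up along the jar's y.
- collar (a joint): Grey sprung ring round the jar's neck, under the cap's skirt. Value in m, growing as it is pushed down: 0 free, about 0.004 with the cap locked on, 0.0095 or more when pressed far enough to turn, 0.013 at its stop. Pushes up with 5 N at 0 and 0.6 N more per mm (about 7.5 N locked, 13 N at the stop).
- cap: White press-and-turn cap, 67 mm wide, blue grip bar on top, blue tab at +x, about 70 g. Origin: centre of the skirt's lower edge, z up; flat top 38 mm above. Locked: its axes as the jar's, its origin 77.5 mm up, 3 deg play. To open, press 6 to 8 mm down and, pressing, turn it 80 to 90 deg anticlockwise (free from 60 to 120 deg; tab to the jar's +y), then lift. It can stand on its skirt.
- cap_bar (a point): Middle of the top of the cap's blue grip bar, 60 mm above the cap's origin: 24 mm long along the cap's x, 14 mm wide along y, 22 mm high, on the flat cap top.
- cap_lug (a point): Top of the cap's inner lug at +x; another at -x. 18 mm wide, 4 to 8 mm above the lower edge, 51 mm between them, in a 61 mm bore 33 mm deep. To close: lower the cap with its tab to the jar's +y (lugs between the neck's) until it rests on the collar, origin 81.5 mm up; press to about 70.5 mm; turn clockwise to the stop (axes as the jar's); let it spring up to 77.5 mm.
- cap_eye (a point): Centre of the 14 mm square eye (open along the cap's y) in the cap's tab: (46.5, 0, 17.5) mm in the cap's frame. The tab is 5 mm thick, 24 mm tall, and reaches 58 mm from the cap's axis.
- pin: Locking pin: steel rod 7 mm thick, 58 mm long, tapered tip, in an orange handle; about 60 g. Origin: on the rod's axis at the handle's front; the rod points to -y. The handle, 18 mm square about the axis, reaches 36 mm to +y and lies on the counter, level (origin 9 mm up), on any of its four sides. Home: its y along the jar's, origin at (47, 3, 95) mm in its frame; let go, it droops a little and stays.
- pin_tip (a point): Tip of the pin's rod, 58 mm from the handle's front face.
- vial1: Green square sample vial with a red screw cap and a white band, lying on its side: 26 mm long along x (cap at +x), 16 mm square, 20 g. Origin at its middle, 8 mm above the counter as it lies. May be absent (2 to 4 are there). May be dropped into the jar from its mouth.
- vial2: Green square sample vial with a red screw cap and a white band, lying on its side: 26 mm long along x (cap at +x), 16 mm square, 20 g. Origin at its middle, 8 mm above the counter as it lies. May be absent (2 to 4 are there). May be dropped into the jar from its mouth.
- vial3: Green square sample vial with a red screw cap and a white band, lying on its side: 26 mm long along x (cap at +x), 16 mm square, 20 g. Origin at its middle, 8 mm above the counter as it lies. May be absent (2 to 4 are there). May be dropped into the jar from its mouth.
- vial4: Green square sample vial with a red screw cap and a white band, lying on its side: 26 mm long along x (cap at +x), 16 mm square, 20 g. Origin at its middle, 8 mm above the counter as it lies. May be absent (2 to 4 are there). May be dropped into the jar from its mouth.
- stapler: Stapler, 135 mm along y, 45 mm wide, 46 mm tall; origin under its centre. Leave it alone.
- pen_cup: Blue cup with pens, 76 mm across, 80 mm tall (pens to 125 mm); origin under its centre. Leave it alone.
- gel_bottle: Small hand gel bottle, 52 mm across, 80 mm tall; origin under its centre. Leave it alone.
- mouse: Black computer mouse, 105 mm along x, 62 mm wide, 32 mm tall; origin under its centre. Leave it alone.

How it is judged:
By the outcome, as a careful person would: the job done as asked, in the order asked, and still so for the second after the job is handed in, with the robot touching nothing.
Of vial1, vial2, vial3, vial4 only 2 to 4 are there at a start; the rules pass over those that are not, and their reading is None.
At some moment in a run one of vial1, vial2, vial3, vial4, pin may be knocked a few centimetres aside while the robot is not near it.
It also fails if it takes over 210 s, if anything falls off the work surface, if the arm or the gripper's body presses on something with over 40 N, if the wrist force passes 120 N, or if a joint passes its speed limit or range.

## Working session

There is one attempt and no reset: what is moved stays moved. The work goes in short steps, Python scripts to look and compute and a tool call to move; the robot and the scene stay as the last step left them, time stands still between calls to the robot, and variables do not carry over. Pictures are saved under pics/ and viewed, and the job is handed in when it is done.

Besides the shell and the picture viewer there is one more tool, called after "Call:" as name(argument=value, ...), one argument or row to a line, values as JSON. arm_command: Moves the arm, as the interface text tells. Its arguments: {"type":"object","properties":{"targets":{"type":"string"},"newtons":{"type":"number"}},"required":["targets"]}

```bash
ls; mkdir -p pics; python3 - <<'E'
from workcell import bot
import cv2
s=bot.read_state();print(s)
for n in ["scene","top","wrist"]:
    print(n,bot.camera_params(n))
    im,d=bot.read_camera(n);cv2.imwrite(f"pics/a_{n}.png",im)
E
```

```text
pics
{'time': 0.0, 'q': array([ 1.12509906e+00,  2.64757001e-01,  1.60538224e+00,  1.73385140e-05,
        1.27368756e+00, -3.69111061e-02]), 'joint_vel': array([ 0.00040677,  0.00096477,  0.00023836,  0.00091556, -0.00068407,
        0.00018341]), 'joint_torque': array([-2.18352987e-03, -5.15115166e+01, -3.67309964e+01, -4.00125482e-04,
        1.32980020e-02,  1.40004931e-05]), 'tool_pos': array([0.26799773, 0.6187215 , 0.22995498]), 'tcp_rot': array([-0.63755404, -3.0756564 ,  0.0034009 ]), 'wrist_force': array([ 0.42926285, -0.29839689,  0.45603266]), 'torque': array([-0.03668858, -0.00691632, -0.02968603]), 'width': 1.0047193860711376}
scene {'fov_y': 51.51930830331676, 'cx': 323.17844949871176, 'cy': 229.07219059669455, 'xyz': array([1.1972365 , 0.47099998, 0.69539233]), 'rotation': array([0.48843346, 1.0425301 , 2.04835154])}
top {'fov_y': 56.30225405347035, 'cx': 311.4391474378711, 'cy': 237.1551453437015, 'xyz': array([ 0.42295048, -0.0238036 ,  0.94638256]), 'rotation': array([ 0.15164751, -0.15222074, -1.57977606])}
wrist {'fov_y': 62.27567228835539, 'cx': 322.61757269769066, 'cy': 240.5994368996385, 'T_tool_cam': array([[-8.38763511e-04,  9.60473378e-01,  2.78370591e-01,
         6.93927776e-02],
       [ 9.99999387e-01,  6.04450479e-04,  9.27556329e-04,
        -2.90252731e-04],
       [ 7.22631924e-04,  2.78371198e-01, -9.60473297e-01,
        -1.42730786e-01],
       [ 0.00000000e+00,  0.00000000e+00,  0.00000000e+00,
         1.00000000e+00]])}
```

View pics/a_scene.png

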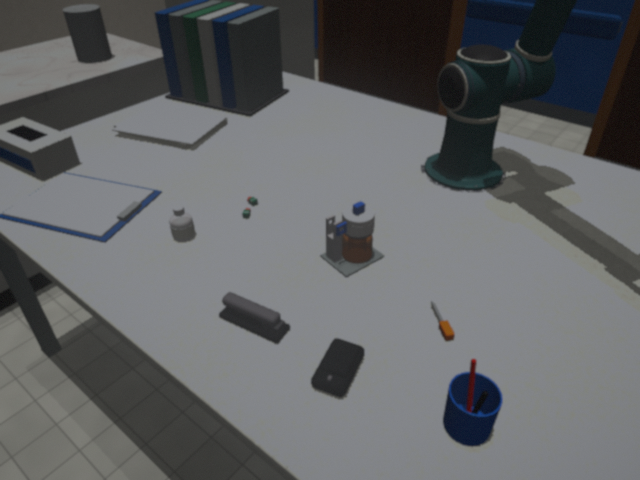

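View pics/a_top.png

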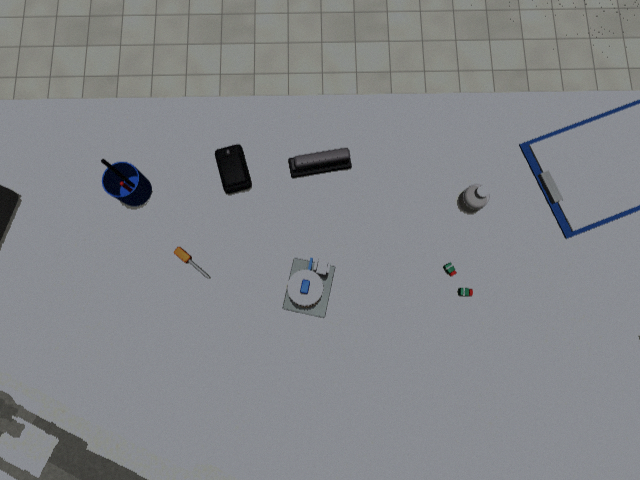

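View pics/a_wrist.png

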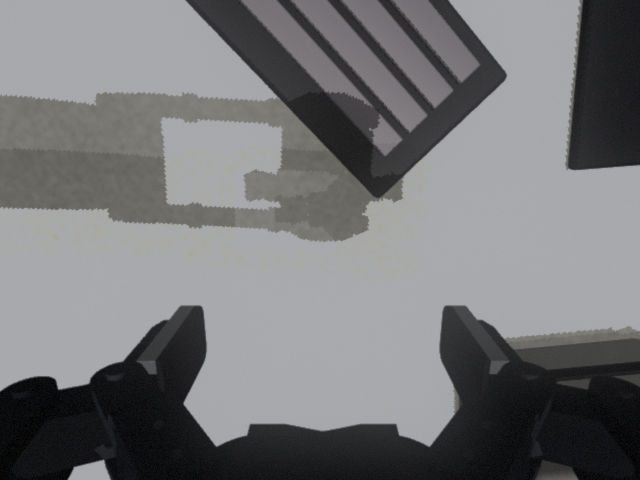

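```bash
cat > h.py <<'E'
from workcell import bot
import numpy as np, cv2
from scipy.spatial.transform import Rotation as R
def cam(n,st=None):
    p=bot.camera_params(n); f=240/np.tan(np.radians(p['fov_y'])/2)
    if n=='wrist':
        st=st or bot.read_state()
        T=np.eye(4);T[:3,:3]=R.from_rotvec(st['tcp_rot']).as_matrix();T[:3,3]=st['tool_pos']
        T=T@p['T_tool_cam']; return f,p['cx'],p['cy'],T[:3,3],T[:3,:3]
    return f,p['cx'],p['cy'],np.array(p['xyz']),R.from_rotvec(p['rotation']).as_matrix()
def ray(c,u,v):
    f,cx,cy,o,M=c
    return o,M@np.array([(u-cx)/f,-(v-cy)/f,-1.])
def at_z(c,u,v,z):
    o,d=ray(c,u,v); return o+d*(z-o[2])/d[2]
def at_d(c,u,v,dep):
    o,d=ray(c,u,v); return o+d*dep
def proj(c,P):
    f,cx,cy,o,M=c; q=M.T@(np.asarray(P)-o); return cx+f*q[0]/-q[2], cy-f*q[1]/-q[2]
def cloud(c,d):
    f,cx,cy,o,M=c
    v,u=np.mgrid[0:480,0:640]
    X=np.stack([(u-cx)/f*d,-(v-cy)/f*d,-d],-1)
    return X@M.T+o
def crop(im,x0,y0,w,h,s,name):
    cv2.imwrite('pics/'+name,cv2.resize(im[y0:y0+h,x0:x0+w],None,fx=s,fy=s,interpolation=cv2.INTER_CUBIC))
def rel(pos,Rt,st=None,base=None):
    """shift mm & turn deg from current (or base pose) to target"""
    st=st or bot.read_state()
    p0,R0=(st['tool_pos'],R.from_rotvec(st['tcp_rot'])) if base is None else base
    sh=R0.inv().apply(np.asarray(pos)-p0)*1000
    tu=np.degrees((R0.inv()*Rt).as_rotvec())
    return np.round(sh,1),np.round(tu,2)
def down(phi):
    """tool pointing down, jaws(y) axis at world angle phi(deg): tool y=(cos,sin,0), z=-Z, x=y×z"""
    p=np.radians(phi);y=np.array([np.cos(p),np.sin(p),0]);z=np.array([0,0,-1.]);x=np.cross(y,z)
    return R.from_matrix(np.stack([x,y,z],1))
E
python3 - <<'E'
from h import *
im,d=bot.read_camera('top');c=cam('top')
np.save('d_top.npy',d);cv2.imwrite('pics/b_top.png',im)
crop(im,270,245,80,80,8,'b_jar.png');crop(im,430,250,60,60,8,'b_vial.png');crop(im,160,230,70,60,8,'b_pin.png')
P=cloud(c,d)
for n,u,v in [('captop',318,290),('bar',305,287),('counter',400,400),('vial',450,269),('pin',182,254),('gel',474,200),('cup',122,178),('mouse',234,165),('stap',320,162)]: print(n,P[v,u].round(4),d[v,u])
im,d=bot.read_camera('scene')
crop(im,300,185,100,100,8,'b_sjar.png')
for i in range(2):
  st=bot.read_state()
print(st['tool_pos'],R.from_rotvec(st['tcp_rot']).as_matrix().round(3))
E
```

```text
captop [ 0.4862 -0.036   0.1121] 0.8309172
bar [ 0.4899 -0.0124  0.138 ] 0.80623096
counter [ 0.2723 -0.1986 -0.0008] 0.90098614
vial [ 0.5332 -0.3135  0.015 ] 0.9357334
pin [0.5726 0.2464 0.0169] 0.94044006
gel [ 0.6698 -0.3603  0.0567] 0.92111176
cup [0.7288 0.3674 0.0536] 0.934227
mouse [0.762  0.1385 0.0316] 0.9626129
stap [ 0.7611 -0.0458  0.0449] 0.94964457
[0.26816713 0.61907224 0.23063875] [[-0.918  0.398 -0.   ]
 [ 0.398  0.918 -0.001]
 [ 0.    -0.001 -1.   ]]
```

View pics/b_jar.png

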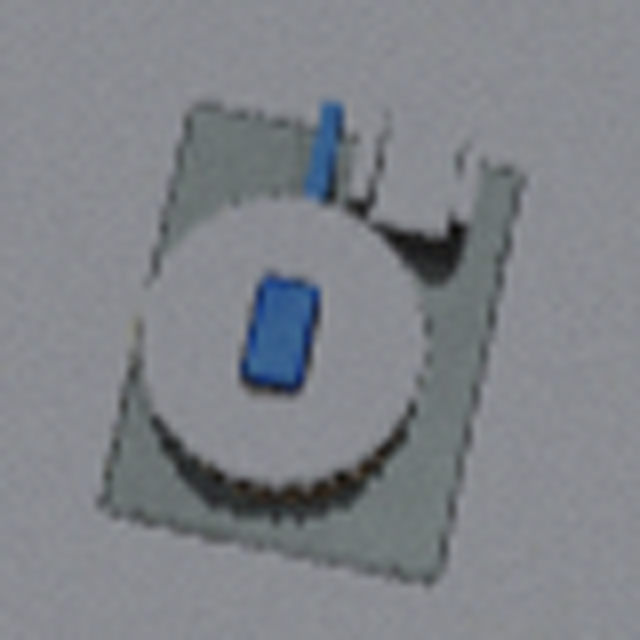

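View pics/b_vial.png

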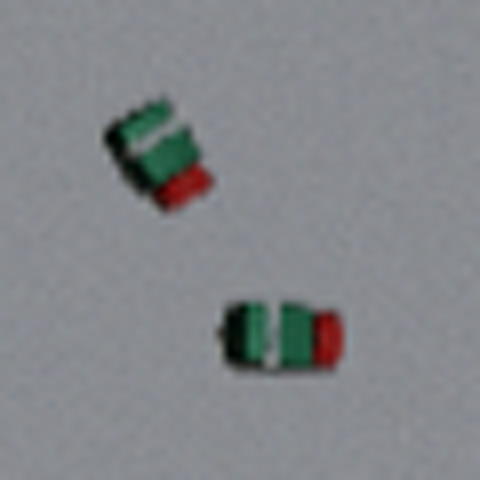

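View pics/b_pin.png

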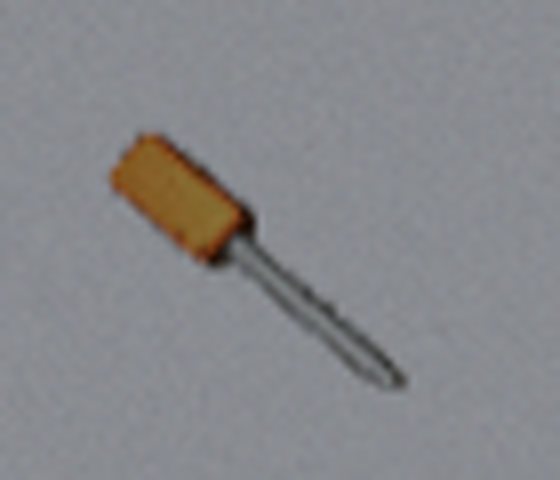

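View pics/b_sjar.png

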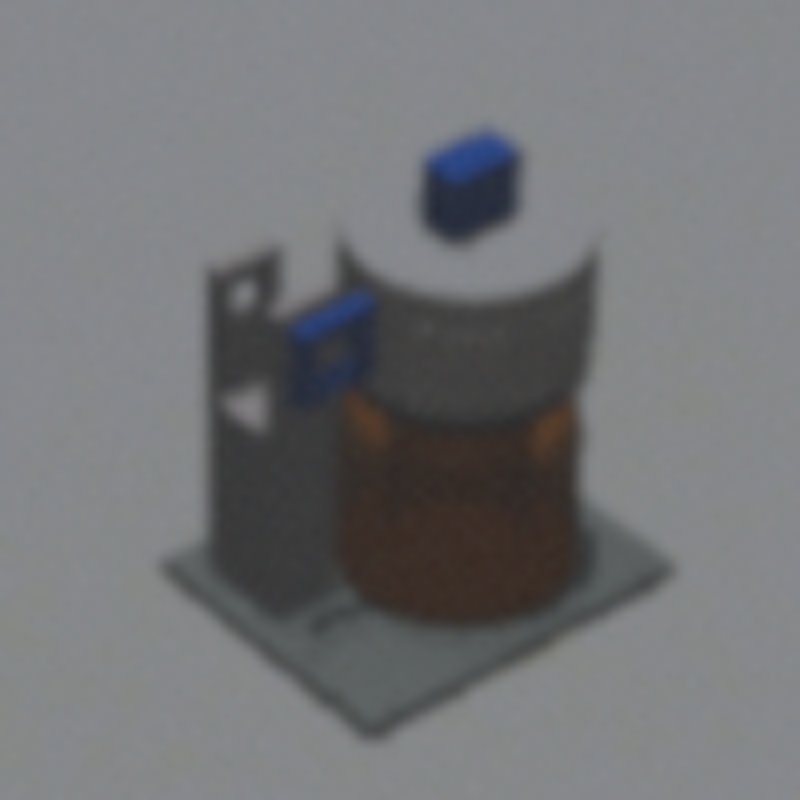

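```bash
python3 - <<'E'
from h import *
c=cam('top')
def C(u,v,x0,y0,z): return at_z(c,x0+u/8-.5+.06,y0+v/8-.5+.06,z)
print('bar',C(281,332,270,245,.1375))
print('tab far',C(332,103,270,245,.107)); 
a=[C(u,v,270,245,.003) for u,v in [(190,100),(100,515),(437,585),(525,172)]]
print(np.round(a,4)); 
for i in range(4):
    d=a[(i+1)%4]-a[i];print(np.degrees(np.arctan2(d[1],d[0])),np.linalg.norm(d))
# bar ends
b=[C(u,v,270,245,.1375) for u,v in [(293,280),(271,385)]]
d=b[0]-b[1];print('bar yaw',np.degrees(np.arctan2(d[1],d[0])))
for u,v in [(450+.5,269),(465,292)]: print('vial',at_z(c,u,v,.016))
h=[C(u,v,160,230,.018) for u,v in [(130,153),(232,238)]]; t=C(400,382,160,230,.009)
print('pin back',h[0],'front',h[1],'tip',t)
st=bot.read_state()
b=C(281,332,270,245,.1375)
print(rel([.48,-.01,.30],down(-102),st))
E
```

```text
bar [ 0.49165357 -0.01180769  0.1375    ]
tab far [ 0.54804888 -0.02401829  0.107     ]
[[ 0.5649  0.0137  0.003 ]
 [ 0.4563  0.0377  0.003 ]
 [ 0.4372 -0.0494  0.003 ]
 [ 0.5444 -0.0748  0.003 ]]
167.49098054164776 0.11121178498769065
-102.38695462724992 0.08926116460524655
-13.328708060515213 0.11016792325112167
76.9454134866303 0.09084111790642148
bar yaw -12.52267385246982
vial [ 0.53308159 -0.31426765  0.016     ]
vial [ 0.484998   -0.34065946  0.016     ]
pin back [0.58395568 0.25958643 0.018     ] front [0.56104597 0.23195403 0.018     ] tip [0.52369859 0.18900686 0.009     ]
(array([-444.4, -493.1,  -68.8]), array([-1.0000e-02,  9.0000e-02,  1.6858e+02]))
```

Call:
arm_command(
  targets="-444 -493 -69 0 0 168.6 1;-444 -493 -69 0 0 168.6 1;-444 -493 -69 0 0 168.6 1;-444 -493 -69 0 0 168.6 1;-444 -493 -69 0 0 168.6 1;-444 -493 -69 0 0 168.6 1;-444 -493 -69 0 0 168.6 1;-444 -493 -69 0 0 168.6 1;-444 -493 -69 0 0 168.6 1;-444 -493 -69 0 0 168.6 1",
)

```text
time: 1.08
tool_pos: [0.4004, 0.2247, 0.2748]
tcp_rot: [2.323, 2.115, 0.001]
wrist_force: [0.8, 1.4, -0.4]
width: 1.001
```

```bash
cat > r.py <<'E'
import sys
from h import *
x,y,z,phi=map(float,sys.argv[1:5])
st=bot.read_state()
print('now',st['time'],st['tool_pos'].round(4),'F',st['wrist_force'].round(1),'w',round(st['width'],3),'q',st['q'].round(2))
print(*rel([x,y,z],down(phi),st))
E
python3 r.py .48 -.01 .3 -102.8
```

```text
now 1.0833 [0.4004 0.2247 0.2748] F [ 0.8  1.4 -0.4] w 1.001 q [ 0.46 -0.18  1.99 -0.    1.34  0.55]
[-226.2  101.2  -25.2] [ 2.000e-02 -5.000e-02  9.743e+01]
```

Call:
arm_command(
  targets="-226 101 -25 0 0 97.4 1;-226 101 -25 0 0 97.4 1;-226 101 -25 0 0 97.4 1;-226 101 -25 0 0 97.4 1;-226 101 -25 0 0 97.4 1;-226 101 -25 0 0 97.4 1;-226 101 -25 0 0 97.4 1;-226 101 -25 0 0 97.4 1;-226 101 -25 0 0 97.4 1;-226 101 -25 0 0 97.4 1",
)

```text
time: 1.92
tool_pos: [0.4811, -0.0081, 0.2993]
tcp_rot: [-3.122, -0.353, 0.0]
wrist_force: [0.2, -0.1, -0.4]
width: 1.001
```

```bash
python3 r.py .48 -.01 .3 -102.8
```

```text
now 1.9167 [ 0.4811 -0.0081  0.2993] F [ 0.2 -0.1 -0.4] w 1.001 q [-0.07 -0.15  1.91  0.    1.38  1.28]
[-1.5  1.6 -0.7] [-0.00e+00  1.00e-02  2.57e+01]
```

Call:
arm_command(
  targets="-1.5 1.6 -0.7 0 0 25.7 1;-1.5 1.6 -0.7 0 0 25.7 1;-1.5 1.6 -0.7 0 0 25.7 1;-1.5 1.6 -0.7 0 0 25.7 1;-1.5 1.6 -0.7 0 0 25.7 1",
)

```text
time: 2.33
tool_pos: [0.4799, -0.0094, 0.3]
tcp_rot: [3.123, -0.341, -0.0]
wrist_force: [0.7, 0.6, 0.5]
width: 1.002
```

```bash
cat > w.py <<'E'
import sys
from h import *
st=bot.read_state(); im,d=bot.read_camera('wrist')
n=sys.argv[1]; cv2.imwrite(f'pics/{n}.png',im); np.save(f'pics/{n}.npy',d)
import pickle; pickle.dump(st,open(f'pics/{n}.pkl','wb'))
E
python3 r.py .48 -.01 .3 -102.8; python3 w.py w1
```

```text
now 2.3333 [ 0.4799 -0.0094  0.3   ] F [0.7 0.6 0.5] w 1.002 q [-0.07 -0.15  1.91 -0.    1.38  1.72]
[0.2 0.6 0. ] [0.   0.   0.34]
```

View pics/w1.png

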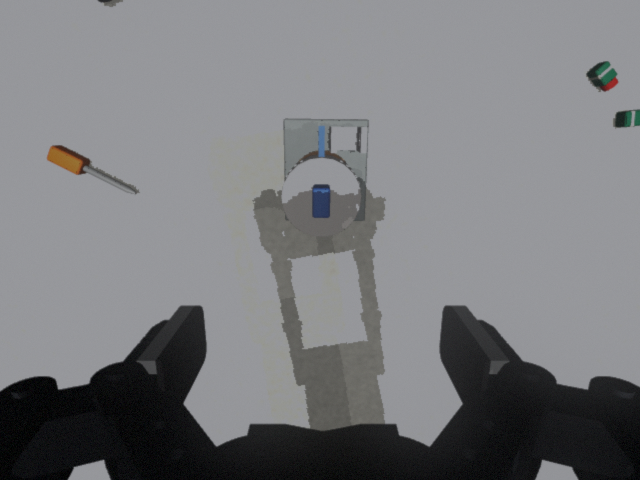

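```bash
python3 - <<'E'
from h import *
im=cv2.imread('pics/w1.png');crop(im,270,105,110,140,5,'w1c.png')
E
```

```text
(no output)
```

View pics/w1c.png

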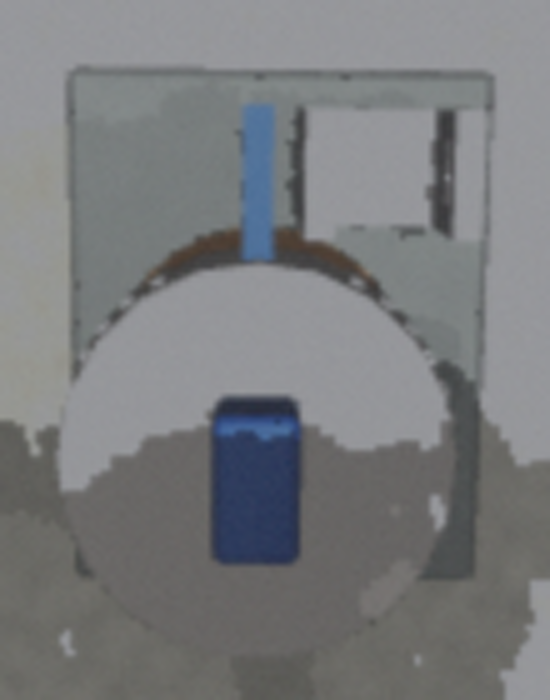

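```bash
python3 - <<'E'
from h import *
import pickle
st=pickle.load(open('pics/w1.pkl','rb'));c=cam('wrist',st)
W=lambda u,v,z:at_z(c,270+u/5-.4,105+v/5-.4,z)
print('bar',W(256,490,.1375))
print('bar corners',[W(u,v,.1375).round(4)[:2] for u,v in [(212,418),(300,418),(300,565),(212,565)]])
def yaw(a,b):
    d=b-a;return np.degrees(np.arctan2(d[1],d[0])),np.linalg.norm(d)
print('tabtop',W(259,103,.107),yaw(W(259,262,.107),W(259,103,.107)))
print('cap top disc', (W(60,460,.1155)+W(457,460,.1155))/2, W(258,262,.1155),W(258,657,.1155),(W(258,262,.1155)+W(258,657,.1155))/2)
print('plate', yaw(W(78,575,.004),W(72,72,.004)),yaw(W(72,72,.004),W(493,75,.004)),yaw(W(473,577,.004),W(493,75,.004)))
# bracket tops z .107: left plate inner edges x 292-305, right 435-455
print('br1',W(300,110,.107),W(300,228,.107),'br2 ',W(480,110,.107))
d=np.load('pics/w1.npy');P=cloud(c,d)
for u,v in [(321,200),(322,170),(322,135),(300,130),(400,200)]:print(P[v,u].round(4))
E
```

```text
bar [ 0.49399118 -0.01176409  0.1375    ]
bar corners [array([ 0.5064, -0.0076]), array([ 0.5035, -0.0208]), array([ 0.4808, -0.0159]), array([ 0.4838, -0.0024])]
tabtop [ 0.5504249  -0.02475103  0.107     ] (np.float64(-12.560003799199903), np.float64(0.02532556594850497))
cap top disc [ 0.49481811 -0.01229805  0.1155    ] [ 0.52634618 -0.0192388   0.1155    ] [ 0.46169466 -0.00482539  0.1155    ] [ 0.49402042 -0.01203209  0.1155    ]
plate (np.float64(-13.339812460813945), np.float64(0.10893107642290158)) (np.float64(-102.9010792880329), np.float64(0.08895956924905768)) (np.float64(-13.075779233625882), np.float64(0.10880254854138151))
br1 [ 0.5479156  -0.03101724  0.107     ] [ 0.52961463 -0.02704962  0.107     ] br2  [ 0.54157899 -0.0595729   0.107     ]
[ 0.4958 -0.0123  0.1367]
[ 0.516  -0.0176  0.1149]
[ 0.5428 -0.0236  0.1079]
[ 0.5508 -0.0013  0.0042]
[ 0.4525 -0.0934  0.    ]
```

```bash
python3 r.py .4935 -.0119 .120 -103
```

```text
now 2.3833 [ 0.4799 -0.0094  0.3   ] F [0.1 1.1 1.3] w 0.999 q [-0.07 -0.15  1.91  0.    1.38  1.71]
[ 13.8  -0.4 180. ] [-0.    0.    0.73]
```

Call:
arm_command(
  targets="13.8 -0.4 40 0 0 0.7 0.6;13.8 -0.4 80 0 0 0.7 0.5;13.8 -0.4 120 0 0 0.7 0.4;13.8 -0.4 150 0 0 0.7 0.4;13.8 -0.4 180 0 0 0.7 0.4;13.8 -0.4 180 0 0 0.7 0.4;13.8 -0.4 180 0 0 0.7 0;13.8 -0.4 180 0 0 0.7 0;13.8 -0.4 180 0 0 0.7 0;13.8 -0.4 180 0 0 0.7 0",
  newtons=70,
)

```text
time: 3.22
tool_pos: [0.4942, -0.0116, 0.1215]
tcp_rot: [-3.121, 0.356, -0.002]
wrist_force: [-0.4, 2.7, -1.6]
width: 0.144
```

```bash
python3 r.py .4935 -.0119 .120 -103; python3 w.py w2
```

```text
now 3.2167 [ 0.4942 -0.0116  0.1215] F [-0.4  2.7 -1.6] w 0.144 q [-0.07  0.02  2.1   0.    1.02  1.72]
[-0.6  0.4  1.5] [-0.04 -0.08 -0.03]
```

View pics/w2.png

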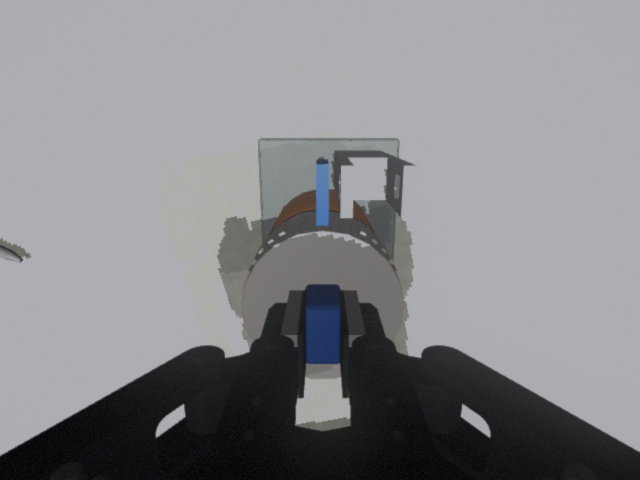

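Call:
arm_command(
  targets="0 0 2 0 0 0 0;0 0 4 0 0 0 0;0 0 6 0 0 0 0;0 0 7.5 0 0 0 0;0 0 7.5 0 0 0 0;0 0 7.5 0 0 0 0",
  newtons=70,
)

```text
time: 3.77
tool_pos: [0.4948, -0.0118, 0.1153]
tcp_rot: [-3.121, 0.357, -0.004]
wrist_force: [-4.3, 1.7, 10.2]
width: 0.145
```

```bash
python3 r.py .4935 -.0119 .1125 -103
```

```text
now 3.7667 [ 0.4948 -0.0118  0.1153] F [-4.3  1.7 10.2] w 0.145 q [-0.07  0.03  2.1   0.    1.01  1.72]
[-1.3  0.4  2.8] [-0.04 -0.14 -0.06]
```

Call:
arm_command(
  targets="0 0 1 0 0 0 0;0 0 1 0 0 -6 0;0 0 1 0 0 -12 0;0 0 1 0 0 -18 0;0 0 1 0 0 -24 0;0 0 1 0 0 -30 0;0 0 1 0 0 -36 0;0 0 1 0 0 -42 0;0 0 1 0 0 -48 0;0 0 1 0 0 -48 0",
)

```text
time: 4.6
tool_pos: [0.4953, -0.0111, 0.1147]
tcp_rot: [-2.995, -0.949, -0.006]
wrist_force: [-3.3, 4.7, 11.3]
width: 0.142
```

```bash
python3 r.py .4948 -.0118 .114 -17
```

```text
now 4.6 [ 0.4953 -0.0111  0.1147] F [-3.3  4.7 11.3] w 0.142 q [-0.07  0.03  2.1   0.    1.01  0.88]
[-0.8  0.3  0.7] [  0.13  -0.19 -37.82]
```

Call:
arm_command(
  targets="0 0 0 0 0 -6 0;0 0 0 0 0 -12 0;0 0 0 0 0 -18 0;0 0 0 0 0 -24 0;0 0 0 0 0 -30 0;0 0 0 0 0 -36 0;0 0 0 0 0 -38 0;0 0 0 0 0 -38 0",
)

```text
time: 5.27
tool_pos: [0.4947, -0.0103, 0.1144]
tcp_rot: [-2.525, -1.867, -0.006]
wrist_force: [-4.7, 7.8, 10.8]
width: 0.143
```

```bash
python3 r.py .4948 -.0118 .114 -17;python3 w.py w3
```

```text
now 5.2667 [ 0.4947 -0.0103  0.1144] F [-4.7  7.8 10.8] w 0.143 q [-0.07  0.03  2.1   0.    1.01  0.22]
[-1.4  0.5  0.4] [ 0.08 -0.21 -0.04]
```

View pics/w3.png

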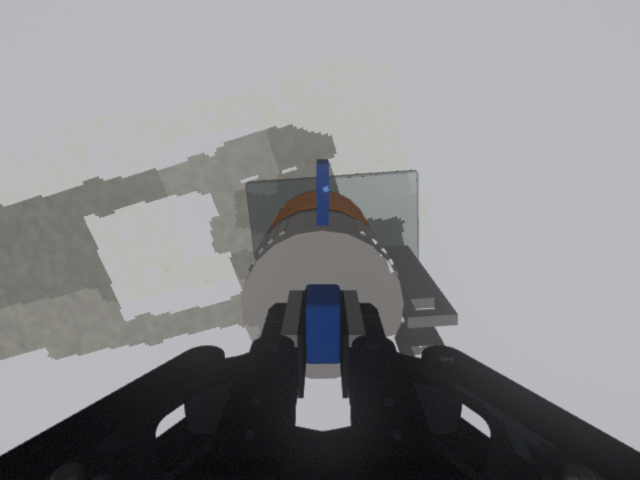

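Call:
arm_command(
  targets="0 0 -3 0 0 0 0;0 0 -6 0 0 0 0;0 0 -9 0 0 0 0;0 0 -15 0 0 0 0;0 0 -25 0 0 0 0;0 0 -45 0 0 0 0;0 0 -65 0 0 0 0;0 0 -65 0 0 0 0",
)

```text
time: 5.98
tool_pos: [0.4972, -0.0129, 0.1821]
tcp_rot: [2.52, 1.863, 0.01]
wrist_force: [1.2, 0.6, 0.2]
width: 0.147
```

```bash
python3 r.py .42 -.16 .18 -17;python3 w.py w4
```

```text
now 5.9833 [ 0.4972 -0.0129  0.1821] F [1.2 0.6 0.2] w 0.147 q [-0.08 -0.04  2.04 -0.    1.14  0.22]
[-163.3  -30.7    1.6] [ 0.54 -0.04 -0.05]
```

View pics/w4.png

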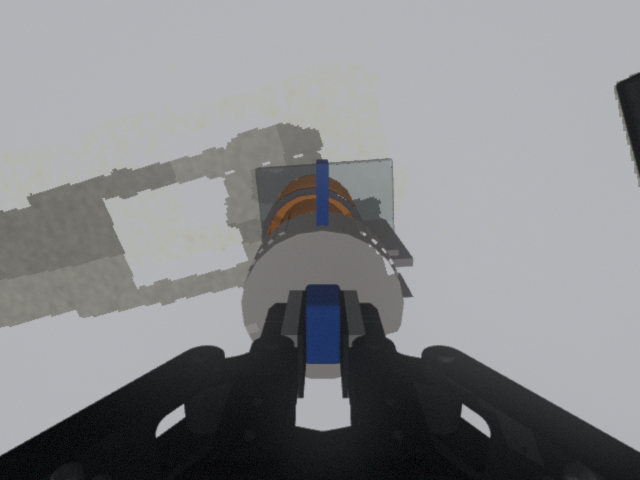

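Call:
arm_command(
  targets="-40 -7.5 0 0 0 0 0;-80 -15 0 0 0 0 0;-120 -22.5 0 0 0 0 0;-163 -30.7 0 0.5 0 0 0;-163 -30.7 40 0.5 0 0 0;-163 -30.7 80 0.5 0 0 0;-163 -30.7 110 0.5 0 0 0;-163 -30.7 130 0.5 0 0 0;-163 -30.7 134 0.5 0 0 0;-163 -30.7 135 0.5 0 0 0",
)

```text
time: 6.87
tool_pos: [0.413, -0.1584, 0.0417]
tcp_rot: [-2.515, -1.859, 0.017]
wrist_force: [-14.6, 3.8, 27.3]
width: 0.143
```

```bash
python3 r.py .42 -.16 .044 -17
```

```text
now 6.8667 [ 0.413  -0.1584  0.0417] F [-14.6   3.8  27.3] w 0.143 q [-0.42  0.04  2.25 -0.    0.87 -0.12]
[ 0.5  7.1 -2.5] [-1.02  0.04 -0.04]
```

Call:
arm_command(
  targets="0 0 -2 0 0 0 0;0 0 -4 0 0 0 0;0 0 -4 0 0 0 0",
)

```text
time: 7.12
tool_pos: [0.4165, -0.159, 0.0455]
tcp_rot: [-2.521, -1.864, 0.008]
wrist_force: [0.3, -1.0, -0.4]
width: 0.141
```

```bash
python3 r.py .42 -.16 .044 -17
```

```text
now 7.1167 [ 0.4165 -0.159   0.0455] F [ 0.3 -1.  -0.4] w 0.141 q [-0.42  0.04  2.24 -0.    0.87 -0.12]
[0.1 3.7 1.5] [-0.47  0.03 -0.06]
```

Call:
arm_command(
  targets="0 0 0.6 0 0 0 0;0 0 0.6 0 0 0 0.3;0 0 0.6 0 0 0 0.5;0 0 -20 0 0 0 0.5;0 0 -50 0 0 0 0.6;0 0 -90 0 0 0 0.8;0 0 -130 0 0 0 1;0 0 -170 0 0 0 1;0 0 -170 0 0 0 1",
)

```text
time: 7.87
tool_pos: [0.4231, -0.1615, 0.2249]
tcp_rot: [2.521, 1.863, 0.004]
wrist_force: [0.5, -0.5, 0.8]
width: 1.001
```

```bash
python3 r.py .475 -.01 .25 -103;python3 w.py w5; python3 - <<'E'
from h import *
im,d=bot.read_camera('top');cv2.imwrite('pics/t5.png',im)
E
```

```text
now 7.8667 [ 0.4231 -0.1615  0.2249] F [ 0.5 -0.5  0.8] w 1.001 q [-0.42 -0.17  2.07 -0.    1.24 -0.12]
[160.    5.4 -25.4] [ 0.41 -0.21 85.95]
```

View pics/w5.png

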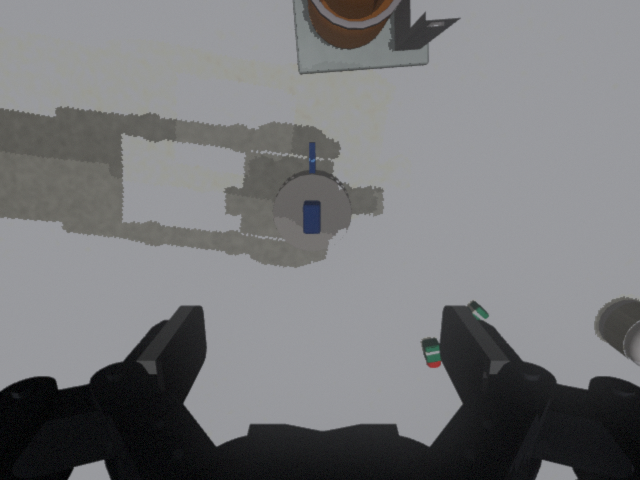

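View pics/t5.png

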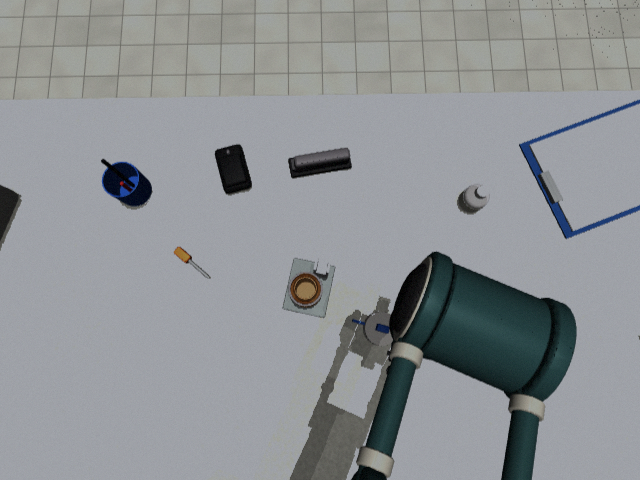

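```bash
python3 r.py .515 -.305 .20 -17
```

```text
now 7.9667 [ 0.4197 -0.1599  0.2182] F [-0.2 -0.  -1. ] w 1.001 q [-0.42 -0.16  2.08 -0.    1.23 -0.12]
[-110.7  133.7   17.9] [-0.16  0.04 -0.05]
```

Call:
arm_command(
  targets="-25 30 18 0 0 0 1;-50 60 18 0 0 0 1;-75 90 18 0 0 0 1;-100 120 18 0 0 0 1;-110.7 133.7 18 0 0 0 1;-110.7 133.7 18 0 0 0 1;-110.7 133.7 18 0 0 0 1",
)

```text
time: 8.55
tool_pos: [0.5119, -0.304, 0.1935]
tcp_rot: [-2.518, -1.859, 0.011]
wrist_force: [-1.1, 0.8, -0.6]
width: 0.998
```

```bash
python3 r.py .515 -.305 .20 -17;python3 w.py w6
```

```text
now 8.55 [ 0.5119 -0.304   0.1935] F [-1.1  0.8 -0.6] w 0.998 q [-0.58  0.15  1.81 -0.    1.19 -0.28]
[-0.1  3.1 -6.5] [-0.78 -0.09 -0.13]
```

View pics/w6.png

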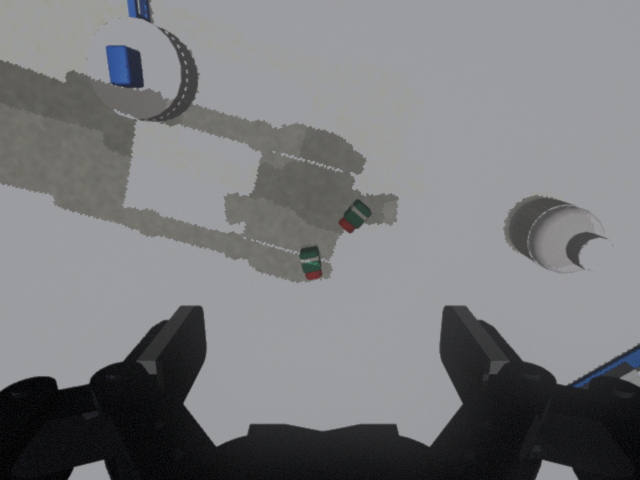

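```bash
python3 - <<'E'
from h import *
im=cv2.imread('pics/w6.png');crop(im,290,190,90,95,6,'w6c.png')
E
```

```text
(no output)
```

View pics/w6c.png

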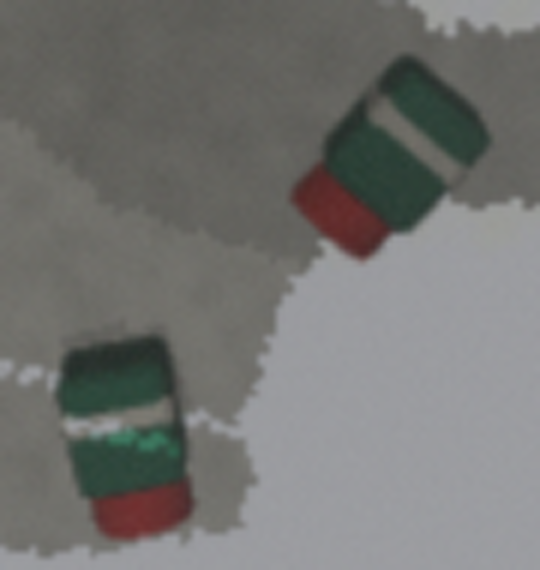

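```bash
python3 - <<'E'
from h import *
import pickle
st=pickle.load(open('pics/w6.pkl','rb'));c=cam('wrist',st)
W=lambda u,v,z:at_z(c,290+u/6-.4,190+v/6-.4,z)
for n,a,b in [('A',(115,380),(145,530)),('B',(440,112),(330,227))]:
    p,q=W(*a,.014),W(*b,.012);d=q-p
    print(n,(p+q)/2,np.degrees(np.arctan2(d[1],d[0])),np.linalg.norm(d))
# side edges
for a,b in [((60,400),(82,495)),((172,370),(187,470)),((325,150),(400,70)),((400,232),(488,140))]:
    d=W(*b,.014)-W(*a,.014);print(np.degrees(np.arctan2(d[1],d[0])))
E
```

```text
A [ 0.48790203 -0.34446521  0.013     ] -97.42062608700697 0.02399178299588322
B [ 0.53440341 -0.3146645   0.013     ] -148.41674334751946 0.022478257941881668
-95.62650341501153
-99.19833984323438
30.83171922242795
30.83073541147532
```

```bash
python3 r.py .487 -.343 .006 -7.5
```

```text
now 8.6 [ 0.5116 -0.3031  0.1939] F [ 0.4 -0.2 -0.5] w 0.999 q [-0.58  0.15  1.81 -0.    1.19 -0.28]
[-45.6  -9.3 188. ] [-0.75 -0.15 -9.58]
```

Call:
arm_command(
  targets="-20 -4 30 -0.4 -0.15 -5 0.4;-45.6 -9.3 70 -0.75 -0.15 -9.6 0.4;-45.6 -9.3 110 -0.75 -0.15 -9.6 0.4;-45.6 -9.3 130 -0.75 -0.15 -9.6 0.4;-45.6 -9.3 130 -0.75 -0.15 -9.6 0.4;-45.6 -9.3 130 -0.75 -0.15 -9.6 0.4",
)

```text
time: 9.1
tool_pos: [0.4876, -0.3423, 0.0647]
tcp_rot: [-2.36, -2.072, -0.0]
wrist_force: [-0.4, -1.1, 0.6]
width: 0.4
```

```bash
python3 r.py .487 -.343 .006 -7.5;python3 w.py w7
```

```text
now 9.1 [ 0.4876 -0.3423  0.0647] F [-0.4 -1.1  0.6] w 0.4 q [-0.65  0.27  1.92  0.    0.95 -0.52]
[-0.8 -0.4 58.7] [-0.02 -0.03  0.07]
```

View pics/w7.png

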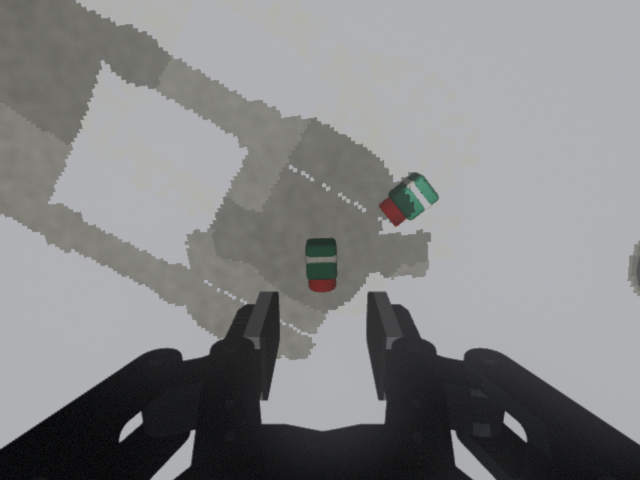

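```bash
python3 - <<'E'
from h import *
c=cam('wrist');print(at_z(c,321,268,.014), at_z(c,410,200,.014))
E
python3 r.py .487 -.343 .006 -7.5
```

```text
[ 0.48968093 -0.34566824  0.014     ] [ 0.53839598 -0.31576921  0.014     ]
now 9.15 [ 0.4896 -0.3437  0.067 ] F [0.5 0.  0.6] w 0.398 q [-0.65  0.27  1.92  0.    0.95 -0.52]
[ 0.5 -2.9 61. ] [0.22 0.11 0.08]
```

Call:
arm_command(
  targets="-1 0 25 0 0 0 0.4;-1 0 45 0 0 0 0.4;-1 0 55 0 0 0 0.4;-1 0 60 0 0 0 0.4;-1 0 60 0 0 0 0.4;-1 0 60 0 0 0 0;-1 0 60 0 0 0 0;-1 0 60 0 0 0 0;-1 0 60 0 0 0 0",
  newtons=30,
)

```text
time: 9.9
tool_pos: [0.4912, -0.3468, 0.0083]
tcp_rot: [2.356, 2.067, 0.003]
wrist_force: [0.1, -0.2, 6.2]
width: 0.171
```

```bash
python3 r.py .487 -.343 .15 -7.5
```

```text
now 9.9 [ 0.4912 -0.3468  0.0083] F [ 0.1 -0.2  6.2] w 0.171 q [-0.66  0.35  1.95  0.    0.84 -0.53]
[   2.7   -3.6 -141.7] [0.4  0.21 0.03]
```

Call:
arm_command(
  targets="0 0 -10 0 0 0 0;0 0 -40 0 0 0 0;0 0 -80 0 0 0 0;0 0 -120 0 0 0 0;20 0 -150 0 0 0 0;60 -2 -180 0 0 0 0;100 -4 -192 0 0 0 0;140 -8 -192 0 0 0 0;180 -12 -192 0 0 0 0;220 -20 -192 0 0 0 0",
)

```text
time: 10.73
tool_pos: [0.4984, -0.127, 0.1996]
tcp_rot: [2.357, 2.067, 0.004]
wrist_force: [1.3, 0.6, 0.2]
width: 0.168
```

```bash
python3 r.py .494 -.011 .2 -7.5
```

```text
now 10.7333 [ 0.4984 -0.127   0.1996] F [1.3 0.6 0.2] w 0.168 q [-0.3  -0.02  1.98 -0.    1.17 -0.17]
[114.4 -19.5  -0.9] [ 0.39  0.14 -0.01]
```

Call:
arm_command(
  targets="40 -7 0 0 0 0 0;80 -13 0 0 0 0 0;114 -19.5 0 0.4 0.1 0 0;114 -19.5 0 0.4 0.1 0 0;114 -19.5 0 0.4 0.1 0 0;114 -19.5 0 0.4 0.1 0 0",
)

```text
time: 11.23
tool_pos: [0.4935, -0.0132, 0.198]
tcp_rot: [-2.36, -2.073, 0.004]
wrist_force: [0.4, -0.9, -0.9]
width: 0.174
```

```bash
python3 r.py .494 -.011 .2 -7.5;python3 w.py w8; python3 r.py .494 -.011 .2 -7.5;python3 w.py w8b
```

```text
now 11.2333 [ 0.4935 -0.0132  0.198 ] F [ 0.4 -0.9 -0.9] w 0.174 q [-0.08 -0.06  2.02 -0.    1.18  0.05]
[ 2.2  0.3 -2. ] [-0.13  0.07  0.1 ]
now 11.2833 [ 0.4935 -0.0137  0.1979] F [ 1.2 -0.2 -0.7] w 0.168 q [-0.08 -0.06  2.02 -0.    1.18  0.05]
[ 2.8  0.1 -2.1] [-0.14  0.07  0.01]
```

View pics/w8b.png

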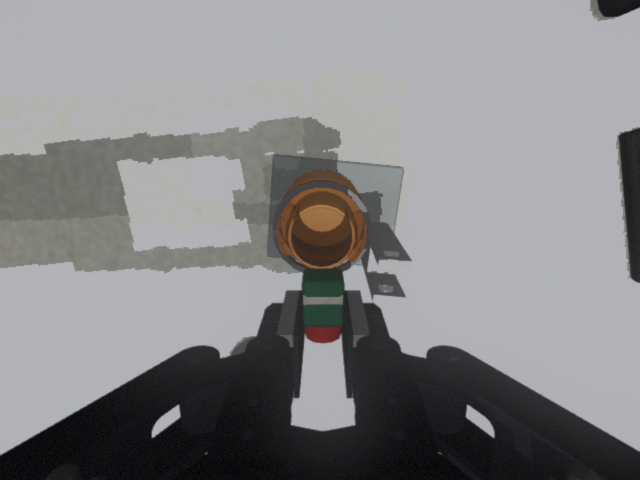

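```bash
python3 - <<'E'
from h import *
im=cv2.imread('pics/w8b.png');crop(im,260,150,160,190,4,'w8c.png')
E
```

```text
(no output)
```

View pics/w8c.png

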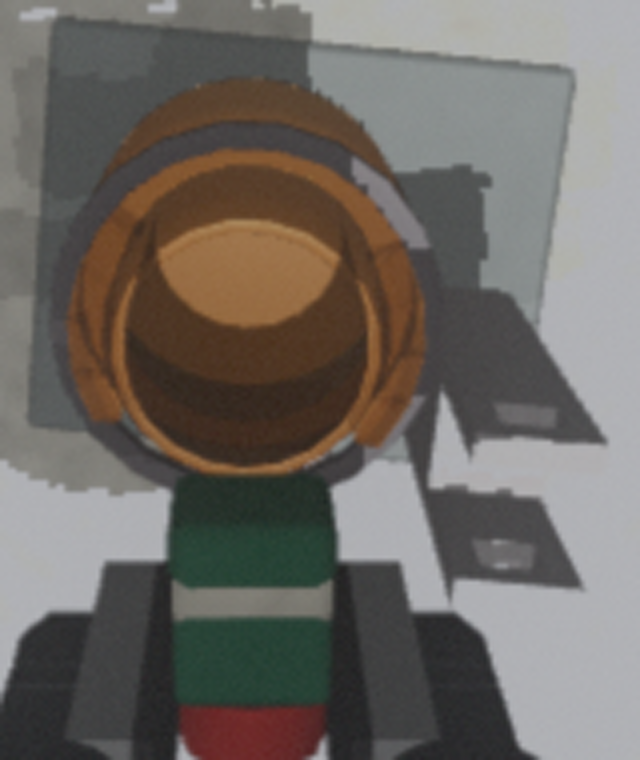

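```bash
python3 - <<'E'
from h import *
import pickle
st=pickle.load(open('pics/w8b.pkl','rb'));c=cam('wrist',st)
W=lambda u,v,z:at_z(c,260+u/4-.4,150+v/4-.4,z)
print('mouth',W(247,343,.100),[W(u,v,.1).round(4) for u,v in [(125,343),(370,343),(247,220),(247,467)]])
zt=st['tool_pos'][2]
a,b=W(252,520,zt+.008),W(252,755,zt+.005);print('vial',(a+b)/2-st['tool_pos'],np.linalg.norm(b-a))
d=np.load('pics/w8b.npy');P=cloud(c,d);print(P[300,322],st['tool_pos'])
E
```

```text
mouth [ 0.49398595 -0.0102917   0.1       ] [array([ 0.475 , -0.0078,  0.1   ]), array([ 0.5131, -0.0128,  0.1   ]), array([0.4966, 0.0091, 0.1   ]), array([ 0.4913, -0.0308,  0.1   ])]
vial [0.00141356 0.00309306 0.0065    ] 0.025865082637200176
[ 0.49534051 -0.00590481  0.20579294] [ 0.49352239 -0.01372556  0.19786213]
```

Call:
arm_command(
  targets="0 0 35 0 0 0 0;0 0 65 0 0 0 0;0 0 83 0 0 0 0;0 0 90 0 0 0 0;0 0 92 0 0 0 0;0 0 92 0 0 0 0;0 0 92 0 0 0 0",
)

```text
time: 11.92
tool_pos: [0.4946, -0.0136, 0.107]
tcp_rot: [2.362, 2.071, -0.001]
wrist_force: [-0.1, -0.8, -0.3]
width: 0.174
```

```bash
python3 r.py .4935 -.0133 .105 -7.5;python3 w.py w9
```

```text
now 11.9167 [ 0.4946 -0.0136  0.107 ] F [-0.1 -0.8 -0.3] w 0.174 q [-0.08  0.04  2.11 -0.    1.    0.05]
[ 0.1 -1.1  2. ] [-0.02  0.02 -0.02]
```

View pics/w9.png

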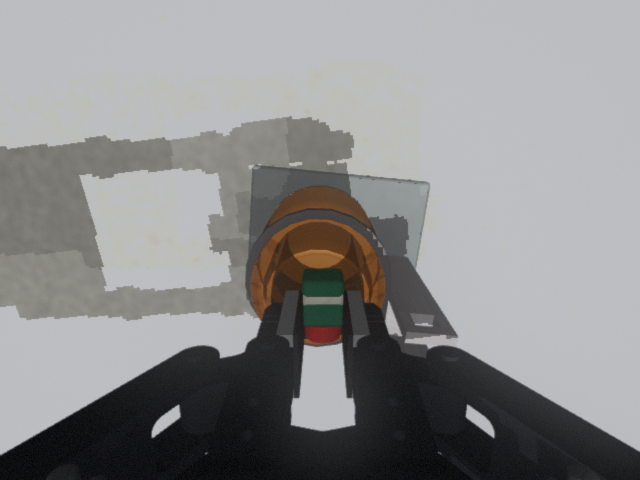

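```bash
python3 - <<'E'
from h import *
import pickle
st=pickle.load(open('pics/w9.pkl','rb'));c=cam('wrist',st)
Rt=R.from_rotvec(st['tcp_rot']).as_matrix();x=Rt[:,0]
m=np.array([.494,-.0103,.1])
for s in (-.019,0,.019): print('mouth',proj(c,m+s*x))
t=st['tool_pos']
zt=t[2]
a,b=at_z(c,322,270+8,zt+.008),at_z(c,322,343,zt+.004)
print((a+b)/2-t,np.linalg.norm(a-b),((a+b)/2-m)@x,((a+b)/2-m)@Rt[:,1])
E
```

```text
mouth (np.float64(317.87064740379407), np.float64(336.9174577198979))
mouth (np.float64(317.6771176936603), np.float64(295.4220535814465))
mouth (np.float64(317.4705529255771), np.float64(251.13175558816337))
[0.0010447  0.00212457 0.006     ] 0.029204834069018002 -0.0009068252208878183 0.0017786312510292468
```

Call:
arm_command(
  targets="1 -1.2 1 0 0 0 0;1 -1.2 1 0 0 0 0.3;1 -1.2 1 0 0 0 0.4;1 -1.2 1 0 0 0 0.4;1 -1.2 1 0 0 0 0.4;1 -1.2 -30 0 0 0 0.4;1 -1.2 -60 0 0 0 0.4;1 -1.2 -90 0 0 0 0.4;1 -1.2 -90 0 0 0 0.4",
)

```text
time: 12.72
tool_pos: [0.4968, -0.0119, 0.2026]
tcp_rot: [2.356, 2.068, 0.009]
wrist_force: [0.9, -0.6, 0.3]
width: 0.401
```

```bash
python3 w.py w10; python3 r.py .54 -.29 .15 -59
```

```text
now 12.7667 [ 0.4955 -0.0119  0.1999] F [ 0.1  0.3 -0.3] w 0.401 q [-0.07 -0.06  2.02 -0.    1.18  0.06]
[-270.    79.9   50.4] [ 0.31 -0.14 51.55]
```

View pics/w10.png

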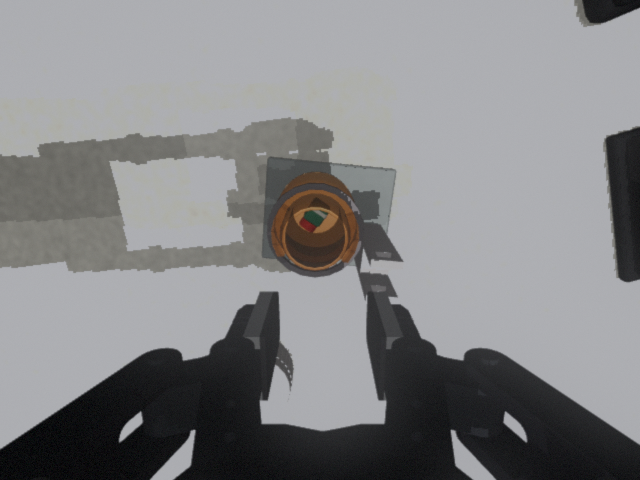

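Call:
arm_command(
  targets="-35 10 10 0 0 6.5 0.4;-70 20 20 0 0 13 0.4;-110 30 30 0 0 19.5 0.4;-145 42 35 0 0 26 0.4;-180 53 40 0 0 33 0.4;-215 64 45 0 0 39 0.4;-250 75 50 0.3 -0.1 45 0.4;-270 80 50 0.3 -0.1 51.5 0.4;-270 80 50 0.3 -0.1 51.5 0.4;-270 80 50 0.3 -0.1 51.5 0.4",
)

```text
time: 13.6
tool_pos: [0.5356, -0.2903, 0.1437]
tcp_rot: [-3.022, -0.838, 0.014]
wrist_force: [-0.2, 1.5, -0.0]
width: 0.404
```

```bash
python3 r.py .54 -.29 .15 -59;python3 w.py w11
```

```text
now 13.6 [ 0.5356 -0.2903  0.1437] F [-0.2  1.5 -0. ] w 0.404 q [-0.54  0.22  1.83 -0.    1.11  0.5 ]
[ 3.9  2.  -6.4] [-0.46  0.42 -0.01]
```

View pics/w11.png

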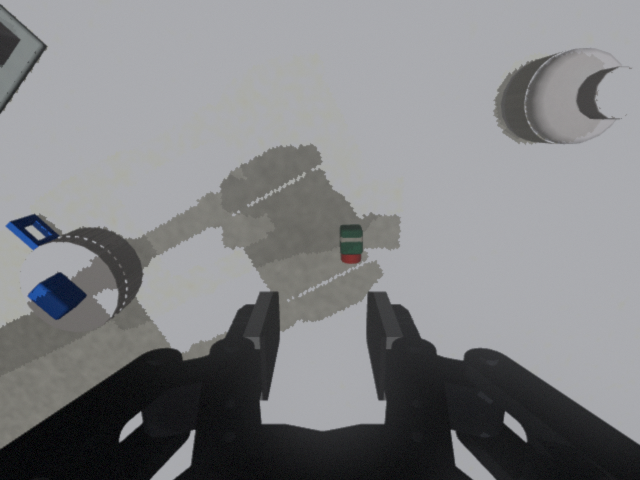

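```bash
python3 - <<'E'
from h import *
st=bot.read_state();c=cam('wrist',st)
import pickle
c0=cam('wrist',pickle.load(open('pics/w11.pkl','rb')))
for cc in (c0,c):
    p=at_z(cc,351,246,.014);print(p)
print(st['tool_pos'],rel([p[0],p[1],.06],down(-59),st))
E
```

```text
[ 0.53512402 -0.3145835   0.014     ]
[ 0.53516723 -0.31358988  0.014     ]
[ 0.53561424 -0.28926666  0.14401086] (array([-12.3,  21.3,  83.9]), array([-0.45,  0.41,  0.08]))
```

Call:
arm_command(
  targets="-12.6 21.6 30 -0.4 0.4 0 0.4;-12.6 21.6 65 -0.4 0.4 0 0.4;-12.6 21.6 95 -0.4 0.4 0 0.4;-12.6 21.6 100 -0.4 0.4 0 0.4;-12.6 21.6 100 -0.4 0.4 0 0.4",
)

```text
time: 14.07
tool_pos: [0.5335, -0.3116, 0.0424]
tcp_rot: [-3.022, -0.843, 0.005]
wrist_force: [0.3, 0.1, 0.4]
width: 0.399
```

```bash
python3 r.py .535 -.3145 .006 -59;python3 w.py w12
```

```text
now 14.0667 [ 0.5335 -0.3116  0.0424] F [0.3 0.1 0.4] w 0.399 q [-0.57  0.34  1.88  0.    0.92  0.46]
[-0.1  3.4 36.4] [-0.28  0.13  0.17]
```

View pics/w12.png

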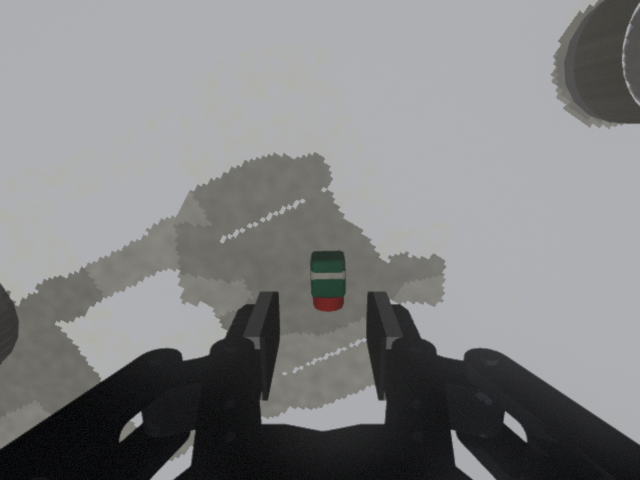

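```bash
python3 - <<'E'
from h import *
st=bot.read_state();c=cam('wrist',st)
p=at_z(c,328,283,.014);print(p,rel([p[0],p[1],.006],down(-59),st))
E
```

```text
[ 0.53731606 -0.31613757  0.014     ] (array([-0. ,  3.7, 38.9]), array([-0.03,  0.01,  0.15]))
```

Call:
arm_command(
  targets="0 2.5 15 0 0 0 0.4;0 2.5 28 0 0 0 0.4;0 2.5 36 0 0 0 0.4;0 2.5 36 0 0 0 0.4;0 2.5 36 0 0 0 0;0 2.5 36 0 0 0 0;0 2.5 36 0 0 0 0;0 2.5 34 0 0 0 0;0 2.5 20 0 0 0 0;0 2.5 -10 0 0 0 0",
)

```text
time: 14.95
tool_pos: [0.5343, -0.3149, 0.0526]
tcp_rot: [-3.023, -0.839, 0.007]
wrist_force: [-1.2, 0.8, -0.6]
width: 0.172
```

```bash
python3 r.py .4945 -.012 .2 -20
```

```text
now 14.95 [ 0.5343 -0.3149  0.0526] F [-1.2  0.8 -0.6] w 0.172 q [-0.57  0.33  1.87 -0.    0.94  0.46]
[ 121.7 -280.9 -146.2] [ -0.36   0.05 -38.96]
```

Call:
arm_command(
  targets="0 0 -40 0 0 0 0;0 0 -80 0 0 0 0;10 -25 -110 0 0 -6 0;22 -52 -135 0 0 -12 0;35 -82 -146 0 0 -18 0;49 -114 -146 0 0 -24 0;64 -148 -146 0 0 -30 0;79 -182 -146 0 0 -36 0;93 -215 -146 -0.3 0 -39 0;108 -249 -146 -0.3 0 -39 0",
)

```text
time: 15.78
tool_pos: [0.5009, -0.0462, 0.2029]
tcp_rot: [2.564, 1.8, 0.006]
wrist_force: [0.4, -0.5, -0.3]
width: 0.174
```

```bash
python3 r.py .4945 -.012 .2 -20
```

```text
now 15.7833 [ 0.5009 -0.0462  0.2029] F [ 0.4 -0.5 -0.3] w 0.174 q [-0.14 -0.05  2.   -0.    1.18  0.21]
[ 30.  -17.7   2.7] [0.53 0.1  0.14]
```

Call:
arm_command(
  targets="15 -9 2 0 0 0 0;27 -16 2 0.2 0 0 0;27 -16 2 0.2 0 0 0;27 -16 2 0.2 0 0 0;27 -16 2 0.2 0 0 0",
)

```text
time: 16.2
tool_pos: [0.4959, -0.0173, 0.1999]
tcp_rot: [2.568, 1.8, 0.002]
wrist_force: [-0.6, -0.6, 0.6]
width: 0.174
```

```bash
python3 r.py .4945 -.012 .2 -20;python3 w.py w13;python3 - <<'E'
from h import *
im=cv2.imread('pics/w13.png');crop(im,260,150,160,200,4,'w13c.png')
E
```

```text
now 16.2 [ 0.4959 -0.0173  0.1999] F [-0.6 -0.6  0.6] w 0.174 q [-0.08 -0.06  2.02 -0.    1.18  0.27]
[ 4.5 -3.1 -0.1] [0.29 0.13 0.05]
```

View pics/w13c.png

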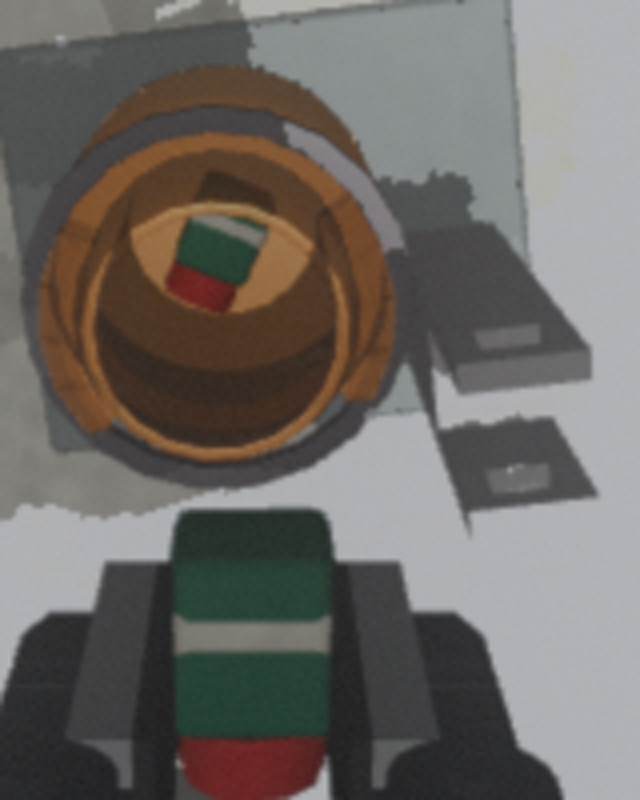

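```bash
python3 - <<'E'
from h import *
import pickle
st=pickle.load(open('pics/w13.pkl','rb'));c=cam('wrist',st)
W=lambda u,v,z:at_z(c,260+u/4-.4,150+v/4-.4,z)
m=W(221,326,.1);zt=st['tool_pos'][2]
a,b=W(252,553,zt+.008),W(252,790,zt+.004)
v=(a+b)/2;print(m,v-st['tool_pos'],np.linalg.norm(a-b))
Rt=R.from_rotvec(st['tcp_rot']);print('shift',Rt.inv().apply(m-v)*1000)
E
```

```text
[ 0.494865   -0.01072386  0.1       ] [ 0.00089707 -0.00068724  0.006     ] 0.027217200222226727
shift [  6.40978645  -4.81691454 105.91238084]
```

Call:
arm_command(
  targets="6.3 -4.6 30 0.2 0.1 0 0;6.3 -4.6 60 0.2 0.1 0 0;6.3 -4.6 82 0.2 0.1 0 0;6.3 -4.6 92 0.2 0.1 0 0;6.3 -4.6 94 0.2 0.1 0 0;6.3 -4.6 94 0.2 0.1 0 0;6.3 -4.6 94 0.2 0.1 0 0",
)

```text
time: 16.83
tool_pos: [0.4949, -0.0102, 0.1063]
tcp_rot: [2.572, 1.801, 0.002]
wrist_force: [0.2, 0.2, 0.3]
width: 0.171
```

```bash
python3 w.py w14; python3 - <<'E'
from h import *
import pickle
st=pickle.load(open('pics/w14.pkl','rb'));c=cam('wrist',st)
print(st['tool_pos'],st['wrist_force'])
x=R.from_rotvec(st['tcp_rot']).as_matrix()[:,0]
for s in (-.019,0,.019): print('mouth',proj(c,np.array([.4944,-.0105,.1])+s*x))
E
```

```text
[ 0.494853   -0.01017131  0.10629625] [0.18636129 0.15238312 0.31153573]
mouth (np.float64(319.2311291498949), np.float64(345.9470516315733))
mouth (np.float64(319.08241904754186), np.float64(304.8351855912249))
mouth (np.float64(318.9237208448423), np.float64(260.9620448496731))
```

View pics/w14.png

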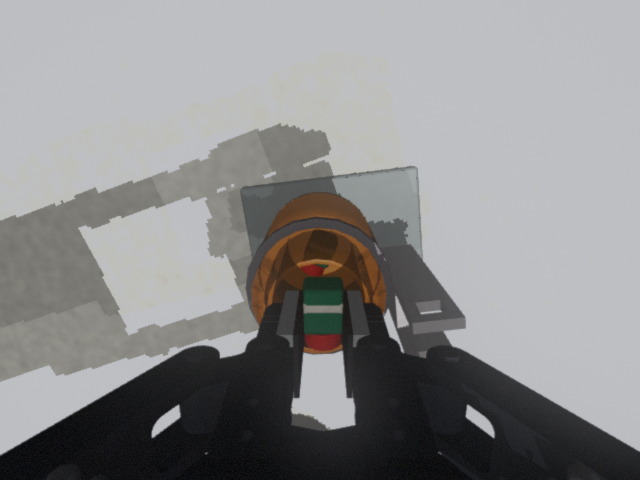

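Aligned; release.

Call:
arm_command(
  targets="0 -1 1 0 0 0 0;0 -1 1 0 0 0 0.3;0 -1 1 0 0 0 0.4;0 -1 1 0 0 0 0.4;0 -1 1 0 0 0 0.4;0 -1 -30 0 0 0 0.4;0 -1 -60 0 0 0 0.4;0 -1 -94 0 0 0 0.4;0 -1 -94 0 0 0 0.4",
)

```text
time: 17.63
tool_pos: [0.4973, -0.0095, 0.2065]
tcp_rot: [2.566, 1.798, 0.014]
wrist_force: [1.6, -0.4, 0.0]
width: 0.402
```

```bash
python3 w.py w15; python3 - <<'E'
from h import *
for n in ('top','scene'):
    im,d=bot.read_camera(n);cv2.imwrite(f'pics/{n}15.png',im)
im=cv2.imread('pics/w15.png');crop(im,260,150,160,140,5,'w15c.png')
E
python3 r.py .38 -.12 .2 -17
```

```text
now 17.7833 [ 0.4928 -0.0092  0.1993] F [-0.1  0.3  0.2] w 0.399 q [-0.07 -0.06  2.02 -0.    1.18  0.28]
[-142.6  -68.2   -0.7] [ 0.05  0.01 -2.96]
```

View pics/w15c.png

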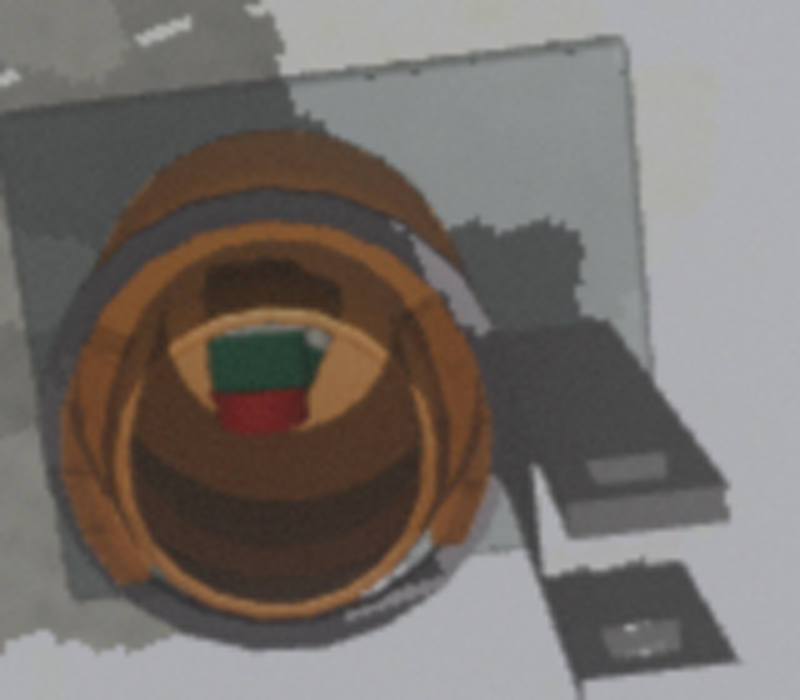

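View pics/top15.png

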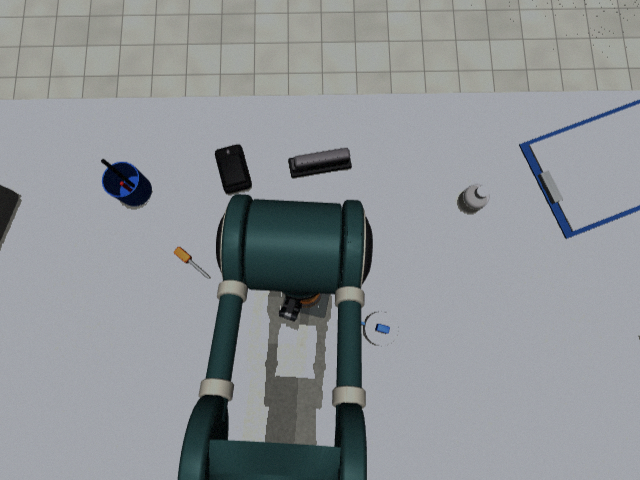

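View pics/scene15.png

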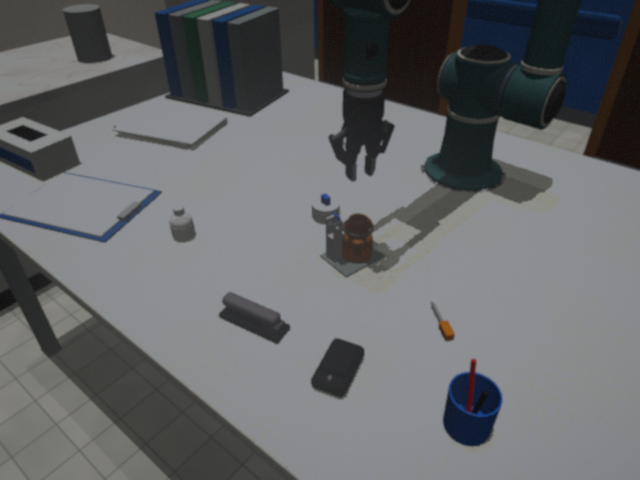

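```bash
python3 r.py .418 -.157 .2 -17
```

```text
now 17.7833 [ 0.4928 -0.0092  0.1993] F [-0.1  0.3  0.2] w 0.399 q [-0.07 -0.06  2.02 -0.    1.18  0.28]
[-164.4  -19.9   -0.7] [ 0.05  0.01 -2.96]
```

Call:
arm_command(
  targets="-38 -5 0 0 0 -3 0.4;-76 -10 0 0 0 -3 0.4;-114 -15 0 0 0 -3 0.4;-150 -19 0 0 0 -3 0.4;-164 -20 0 0 0 -3 0.4;-164 -20 0 0 0 -3 0.4;-164 -20 0 0 0 -3 0.4;-164 -20 0 0 0 -3 0.4",
)

```text
time: 18.45
tool_pos: [0.4174, -0.1558, 0.1978]
tcp_rot: [-2.523, -1.868, 0.002]
wrist_force: [0.6, -0.8, 0.3]
width: 0.397
```

```bash
python3 r.py .418 -.157 .2 -17;python3 w.py w16; python3 r.py .418 -.157 .2 -17;python3 - <<'E'
from h import *
im=cv2.imread('pics/w16.png');crop(im,260,150,140,140,5,'w16c.png')
E
```

```text
now 18.45 [ 0.4174 -0.1558  0.1978] F [ 0.6 -0.8  0.3] w 0.397 q [-0.41 -0.16  2.11  0.    1.19 -0.12]
[-1.   0.9 -2.2] [-0.14 -0.02  0.02]
now 18.5 [ 0.4177 -0.1556  0.1981] F [ 0.  -0.1  0.1] w 0.4 q [-0.41 -0.16  2.11 -0.    1.19 -0.12]
[-1.3  0.7 -1.9] [-0.11 -0.01  0.08]
```

View pics/w16c.png

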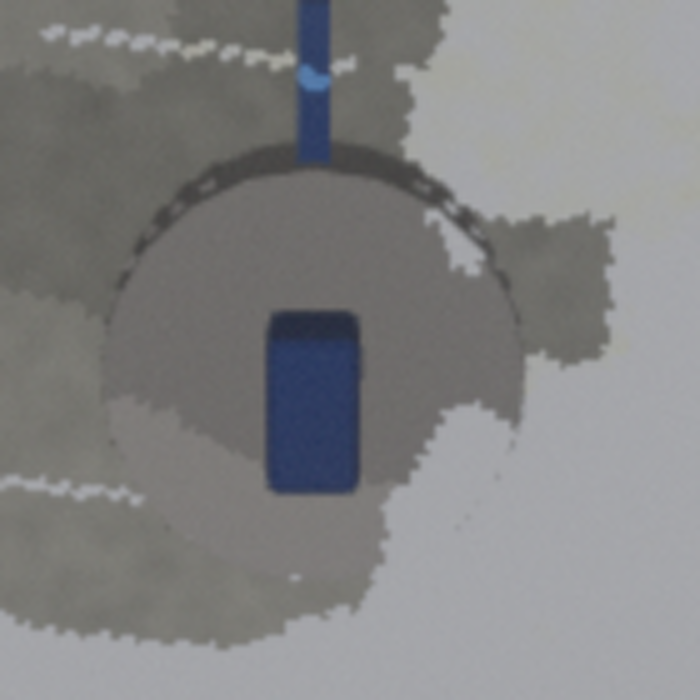

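```bash
python3 - <<'E'
from h import *
import pickle
st=pickle.load(open('pics/w16.pkl','rb'));c=cam('wrist',st)
W=lambda u,v,z:at_z(c,260+u/5-.4,150+v/5-.4,z)
b=W(313.5,416,.06);print('bar',b,[ (W(267,416,.06)-W(360,416,.06)),(W(313,338,.06)-W(313,493,.06))])
print('cap disc', (W(105,370,.038)+W(525,370,.038))/2)
d=W(314,0,.0295)-W(314,160,.0295);print('tab yaw',np.degrees(np.arctan2(d[1],d[0])))
st=bot.read_state();print(rel([b[0],b[1],.043],down(-17),st))
# bar location relative to TCP in w2 (top at z .1375)
s2=pickle.load(open('pics/w2.pkl','rb'));c2=cam('wrist',s2)
for z in (.1375,): print('w2 bar in tool', R.from_rotvec(s2['tcp_rot']).inv().apply(at_z(c2,323,325,z)-s2['tool_pos'])*1000)
E
```

```text
bar [ 0.41645831 -0.16100328  0.06      ] [array([-0.01300475,  0.00397581,  0.        ]), array([0.00687592, 0.02243132, 0.        ])]
cap disc [ 0.41708181 -0.1595665   0.038     ]
tab yaw 72.96603174372103
(array([ -5.6,   0.7, 155.1]), array([-0.11, -0.01,  0.08]))
w2 bar in tool [  2.24910131   1.21793692 -16.02666447]
```

```bash
python3 - <<'E'
from h import *
im=cv2.imread('pics/w2.png');crop(im,260,270,130,130,5,'w2c.png')
E
```

```text
(no output)
```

View pics/w2c.png

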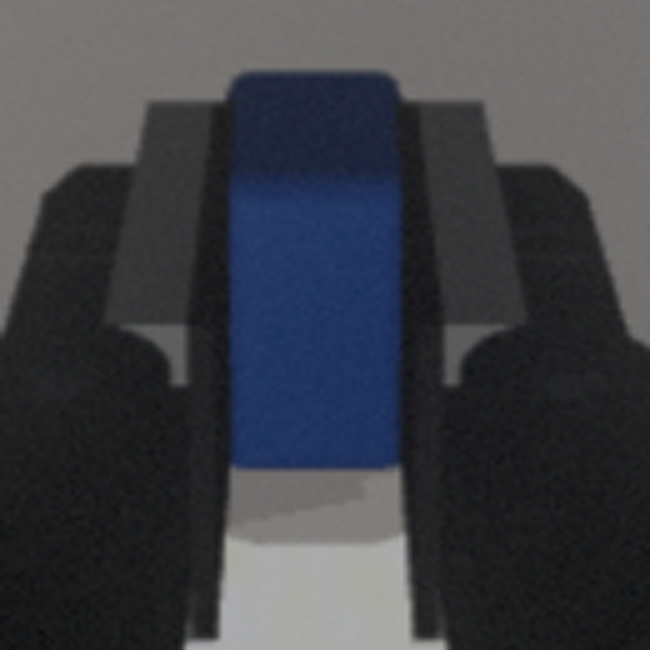

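Call:
arm_command(
  targets="-5.6 0.7 35 0 0 0 0.4;-5.6 0.7 75 0 0 0 0.4;-5.6 0.7 110 0 0 0 0.4;-5.6 0.7 140 0 0 0 0.4;-5.6 0.7 152 0 0 0 0.4;-5.6 0.7 152 0 0 0 0.4;-5.6 0.7 152 0 0 0 0.4",
)

```text
time: 19.08
tool_pos: [0.4165, -0.1609, 0.0462]
tcp_rot: [-2.521, -1.87, 0.003]
wrist_force: [-0.2, 0.0, 0.6]
width: 0.397
```

```bash
python3 r.py .4165 -.161 .044 -17;python3 w.py w17;python3 - <<'E'
from h import *
im=cv2.imread('pics/w17.png');crop(im,240,230,160,160,5,'w17c.png')
E
```

```text
now 19.0833 [ 0.4165 -0.1609  0.0462] F [-0.2  0.   0.6] w 0.397 q [-0.42  0.03  2.24 -0.    0.86 -0.13]
[-0.1  0.1  2.2] [-0.16  0.    0.14]
```

View pics/w17c.png

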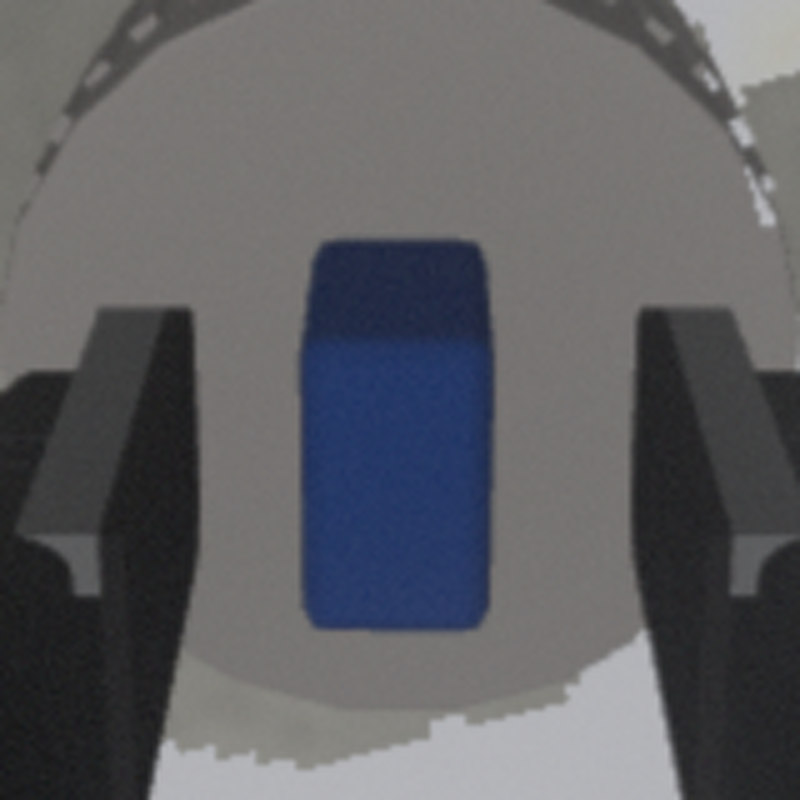

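Call:
arm_command(
  targets="0 -1 1 0 0 0 0;0 -1 1 0 0 0 0;0 -1 1 0 0 0 0;0 -1 1 0 0 0 0;0 -1 1 0 0 0 0;0 -1 1 0 0 0 0",
  newtons=80,
)

```text
time: 19.63
tool_pos: [0.417, -0.1622, 0.0475]
tcp_rot: [2.523, 1.868, 0.002]
wrist_force: [-1.2, 2.5, 6.4]
width: 0.136
```

```bash
python3 w.py w18;python3 r.py .4944 -.0105 .19 -13;python3 - <<'E'
from h import *
im=cv2.imread('pics/w18.png');crop(im,240,230,160,160,5,'w18c.png')
E
```

```text
now 19.6833 [ 0.417  -0.1622  0.0475] F [-2.6  1.7  7. ] w 0.132 q [-0.43  0.03  2.25 -0.    0.86 -0.13]
[ 167.7   30.  -142.5] [ 0.13  0.03 -3.98]
```

View pics/w18c.png

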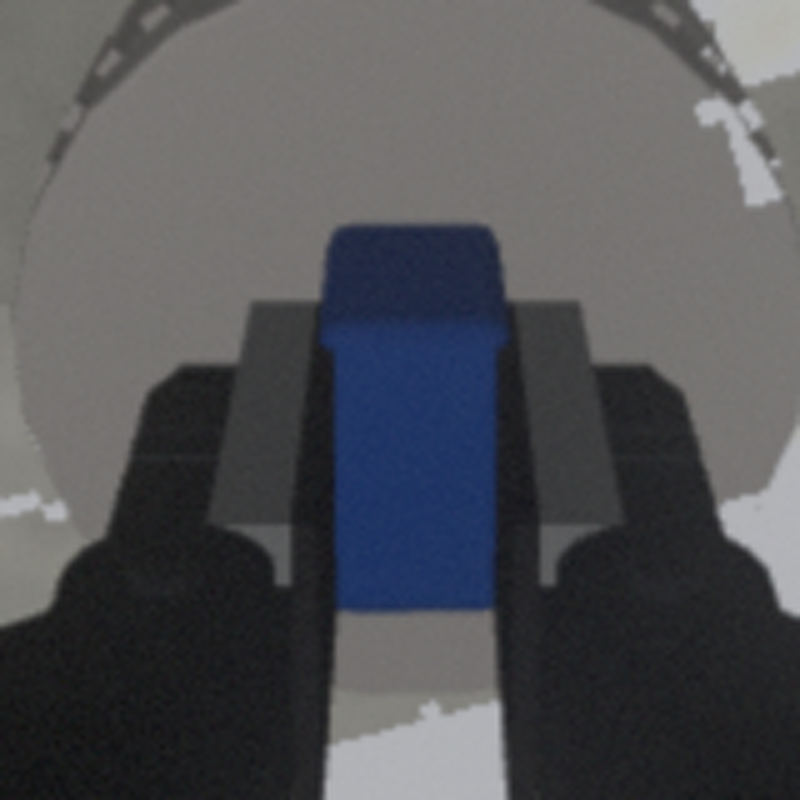

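```bash
python3 - <<'E'
from h import *
import pickle
for n,(u,v),z in [('w18',(240+414/5-.4,230+466/5-.4),.06),('w2',(260+315/5-.4,270+323/5-.4),.1375),('w17',(240+397/5-.4,230+485/5-.4),.06)]:
    s=pickle.load(open(f'pics/{n}.pkl','rb'));c=cam('wrist',s)
    b=at_z(c,u,v,z);print(n,b,R.from_rotvec(s['tcp_rot']).inv().apply(b-s['tool_pos'])*1000)
    d=np.load(f'pics/{n}.npy');print(cloud(c,d)[int(v),int(u)])
E
```

```text
w18 [ 0.41830395 -0.16131902  0.06      ] [  1.2620528    1.0064216  -12.52111164]
[ 0.41822245 -0.1610908   0.05975797]
w2 [ 0.49259982 -0.01235636  0.1375    ] [ -1.38269654   1.07453511 -16.03193796]
[ 0.49280765 -0.01218543  0.13764993]
w17 [ 0.41641958 -0.16043719  0.06      ] [  0.44120835  -0.22005082 -13.83558799]
[ 0.41657692 -0.15994349  0.0605163 ]
```

Call:
arm_command(
  targets="0 0 -5 0 0 0 0;0 0 -20 0 0 0 0;0 0 -55 0 0 0 0;0 0 -95 0 0 0 0;0 0 -135 0 0 0 0;30 5 -142 0 0 -2 0;68 12 -142 0 0 -4 0;106 19 -142 0 0 -4 0;145 26 -142 0 0 -4 0;145 26 -142 0 0 -4 0",
)

```text
time: 20.52
tool_pos: [0.4857, -0.0256, 0.1889]
tcp_rot: [-2.454, -1.962, -0.006]
wrist_force: [0.0, -0.1, 0.2]
width: 0.136
```

```bash
python3 r.py .4932 -.0113 .18 -13;python3 w.py w19;python3 r.py .4932 -.0113 .18 -13
```

```text
now 20.5167 [ 0.4857 -0.0256  0.1889] F [ 0.  -0.1  0.2] w 0.136 q [-0.11 -0.07  2.05  0.    1.16  0.11]
[15.6  4.2  8.9] [ 0.14 -0.17  0.29]
now 20.5667 [ 0.4842 -0.028   0.1884] F [-0.8 -1.2 -0.8] w 0.134 q [-0.11 -0.07  2.05  0.    1.16  0.11]
[18.3  5.1  8.4] [ 0.04 -0.01  0.33]
```

View pics/w19.png

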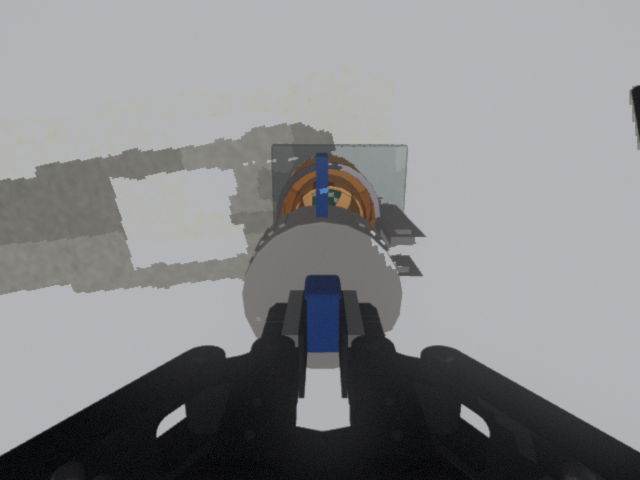

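Call:
arm_command(
  targets="10 3 3 0 0 0.3 0;18.3 5 8 0 0 0.3 0;18.3 5 8 0 0 0.3 0;18.3 5 8 0 0 0.3 0;18.3 5 8 0 0 0.3 0",
)

```text
time: 20.98
tool_pos: [0.4916, -0.0148, 0.1795]
tcp_rot: [-2.464, -1.949, 0.002]
wrist_force: [-0.2, -0.7, -0.2]
width: 0.135
```

```bash
python3 r.py .4932 -.0113 .129 -13;python3 w.py w20; python3 r.py .4932 -.0113 .129 -13
```

```text
now 20.9833 [ 0.4916 -0.0148  0.1795] F [-0.2 -0.7 -0.2] w 0.135 q [-0.08 -0.04  2.04 -0.    1.14  0.15]
[ 3.8  0.8 50.5] [-0.06  0.05 -0.32]
now 21.0333 [ 0.4917 -0.0148  0.1797] F [ 0.2  1.2 -0.1] w 0.139 q [-0.08 -0.05  2.04 -0.    1.14  0.15]
[ 3.8  0.7 50.7] [-0.04  0.05 -0.33]
```

View pics/w20.png

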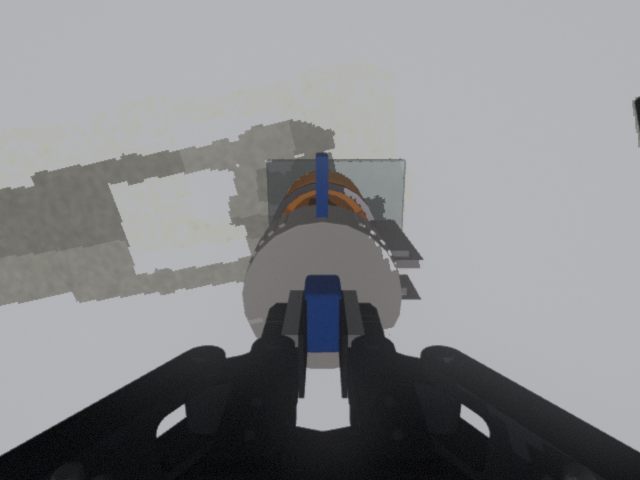

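Call:
arm_command(
  targets="3.8 0.7 15 0 0 0 0;3.8 0.7 30 0 0 0 0;3.8 0.7 36 0 0 0 0;3.8 0.7 40 0 0 0 0;3.8 0.7 44 0 0 0 0;3.8 0.7 44 0 0 0 0",
)

```text
time: 21.53
tool_pos: [0.4933, -0.0108, 0.1356]
tcp_rot: [-2.463, -1.949, 0.002]
wrist_force: [0.7, -0.1, -0.9]
width: 0.141
```

```bash
python3 r.py .4932 -.0113 .129 -13
```

```text
now 21.5333 [ 0.4933 -0.0108  0.1356] F [ 0.7 -0.1 -0.9] w 0.141 q [-0.07  0.    2.08 -0.    1.06  0.16]
[-0.5  0.   6.6] [-0.05  0.04 -0.29]
```

Call:
arm_command(
  targets="-0.3 0 3 0 0 0 0;-0.3 0 6 0 0 0 0;-0.3 0 9 0 0 0 0;-0.3 0 11 0 0 0 0;-0.3 0 11 0 0 0 0",
)

```text
time: 21.95
tool_pos: [0.494, -0.0109, 0.1256]
tcp_rot: [2.462, 1.95, 0.0]
wrist_force: [-3.2, -0.1, 6.6]
width: 0.138
```

```bash
python3 r.py .4932 -.0113 .118 -13
```

```text
now 21.95 [ 0.494  -0.0109  0.1256] F [-3.2 -0.1  6.6] w 0.138 q [-0.07  0.01  2.09 -0.    1.03  0.16]
[-0.6 -0.7  7.6] [ 0.04  0.03 -0.26]
```

Call:
arm_command(
  targets="-0.5 0 3 0 0 0 0;-0.5 0 6 0 0 0 0;-0.5 0 8.5 0 0 0 0;-0.5 0 8.5 0 0 0 0;-0.5 0 8.5 0 0 0 0",
)

```text
time: 22.37
tool_pos: [0.494, -0.011, 0.1181]
tcp_rot: [2.463, 1.95, 0.001]
wrist_force: [-3.7, 0.8, 8.4]
width: 0.132
```

```bash
python3 r.py .4932 -.0113 .118 -13;python3 w.py w21
```

```text
now 22.3667 [ 0.494  -0.011   0.1181] F [-3.7  0.8  8.4] w 0.132 q [-0.07  0.02  2.1   0.    1.02  0.16]
[-0.5 -0.8  0.1] [ 0.04 -0.01 -0.26]
```

View pics/w21.png

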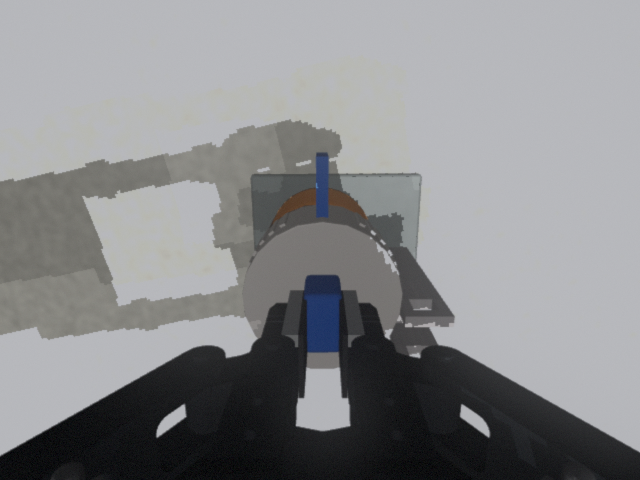

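```bash
python3 - <<'E'
from h import *
import pickle
for n in ('w18','w19','w20','w21'):
    s=pickle.load(open(f'pics/{n}.pkl','rb'));c=cam('wrist',s);d=np.load(f'pics/{n}.npy');P=cloud(c,d)
    print(n,s['tool_pos'][2],np.median(P[310:340,315:330,2]),np.median(P[230:265,310:335,2]), d[325,322])
s=bot.read_state();print(s['wrist_force'])
E
```

```text
w18 0.04747709659154627 0.06031738464823144 0.03835785446232784 0.1445567
w19 0.18888016140131098 0.2017169871704846 0.17968391683391954 0.14495751
w20 0.17953966260059595 0.1923490499429015 0.1702813440630262 0.1442801
w21 0.11806367099354102 0.13088578342201795 0.10888154281906673 0.1445595
[-4.7968307   1.45904245  9.88223732]
```

Call:
arm_command(
  targets="-0.3 0 0.8 0 0 0 0;-0.3 0 0.8 0 0 6 0;-0.3 0 0.8 0 0 12 0;-0.3 0 0.8 0 0 18 0;-0.3 0 0.8 0 0 24 0;-0.3 0 0.8 0 0 30 0;-0.3 0 0.8 0 0 36 0;-0.3 0 0.8 0 0 42 0;-0.3 0 0.8 0 0 48 0;-0.3 0 0.8 0 0 48 0",
)

```text
time: 23.25
tool_pos: [0.4934, -0.0119, 0.1173]
tcp_rot: [3.044, 0.774, -0.001]
wrist_force: [-6.6, -0.6, 10.9]
width: 0.137
```

```bash
python3 r.py .4935 -.0113 .118 -103;python3 -c "
from h import *
print(bot.read_state()['torque'])"
```

```text
now 23.25 [ 0.4934 -0.0119  0.1173] F [-6.6 -0.6 10.9] w 0.137 q [-0.07  0.02  2.1  -0.    1.02  1.  ]
[ 0.3 -0.5 -0.7] [7.000e-02 3.000e-02 4.153e+01]
[-0.31795745  0.79953771 -0.1037064 ]
```

Call:
arm_command(
  targets="-0.5 0 0 0 0 6 0;-0.5 0 0 0 0 12 0;-0.5 0 0 0 0 18 0;-0.5 0 0 0 0 24 0;-0.5 0 0 0 0 30 0;-0.5 0 0 0 0 36 0;-0.5 0 0 0 0 39 0;-0.5 0 0 0 0 42 0;-0.5 0 0 0 0 42 0",
)

```text
time: 24.0
tool_pos: [0.4928, -0.0118, 0.1172]
tcp_rot: [3.119, -0.365, -0.001]
wrist_force: [-5.3, 0.4, 11.3]
width: 0.134
```

```bash
python3 r.py .4935 -.0113 .118 -103;python3 -c "
from h import *
print(bot.read_state()['torque'])"; python3 w.py w22
```

```text
now 24.0 [ 0.4928 -0.0118  0.1172] F [-5.3  0.4 11.3] w 0.134 q [-0.07  0.02  2.1  -0.    1.02  1.73]
[ 0.5 -0.7 -0.8] [ 0.05  0.03 -0.34]
[-0.2030036   1.00675344  0.10176835]
```

View pics/w22.png

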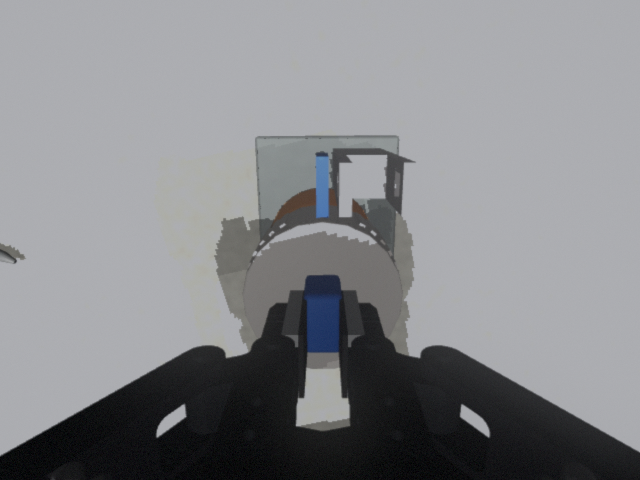

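Call:
arm_command(
  targets="0 0 0 0 0 1.5 0;0 0 0 0 0 3 0;0 0 0 0 0 3 0",
)

```text
time: 24.3
tool_pos: [0.4927, -0.0118, 0.1172]
tcp_rot: [3.109, -0.444, -0.001]
wrist_force: [-5.8, 0.6, 11.0]
width: 0.137
```

```bash
python3 r.py .4935 -.0113 .118 -103;python3 -c "
from h import *
print(bot.read_state()['torque'])"
```

```text
now 24.3 [ 0.4927 -0.0118  0.1172] F [-5.8  0.6 11. ] w 0.137 q [-0.07  0.02  2.1  -0.    1.02  1.78]
[ 0.6 -0.7 -0.8] [ 0.06  0.04 -3.27]
[-0.16940611  0.96114596  0.17994214]
```

Call:
arm_command(
  targets="0 0 0 0 0 -1 0;0 0 -2 0 0 -2 0;0 0 -4 0 0 -2.5 0;0 0 -6 0 0 -2.5 0;0 0 -7 0 0 -2.5 0;0 0 -7 0 0 -2.5 0",
)

```text
time: 24.8
tool_pos: [0.4929, -0.0117, 0.1237]
tcp_rot: [3.119, -0.376, -0.0]
wrist_force: [-3.4, 1.7, 7.7]
width: 0.133
```

```bash
python3 r.py .4935 -.0113 .118 -103;python3 -c "
from h import *
print(bot.read_state()['torque'])"
```

```text
now 24.8 [ 0.4929 -0.0117  0.1237] F [-3.4  1.7  7.7] w 0.133 q [-0.07  0.01  2.1  -0.    1.03  1.74]
[ 0.5 -0.5  5.7] [ 0.02  0.02 -0.76]
[-0.03082899  0.66825767 -0.07946372]
```

Call:
arm_command(
  targets="0 0 -1 0 0 0 0;0 0 -2.5 0 0 0 0;0 0 -2.5 0 0 0 0",
)

```text
time: 25.05
tool_pos: [0.4927, -0.0117, 0.1249]
tcp_rot: [3.119, -0.376, -0.001]
wrist_force: [-2.0, 0.5, 0.0]
width: 0.135
```

```bash
python3 r.py .4935 -.0113 .118 -103
```

```text
now 25.05 [ 0.4927 -0.0117  0.1249] F [-2.   0.5  0. ] w 0.135 q [-0.07  0.01  2.1  -0.    1.03  1.74]
[ 0.7 -0.5  6.9] [ 0.02  0.03 -0.76]
```

Call:
arm_command(
  targets="0 0 0 0 0 0 0.3;0 0 0 0 0 0 0.4;0 0 0 0 0 0 0.4;0 0 -20 0 0 0 0.4;0 0 -60 0 0 0 0.4;0 0 -100 0 0 0 0.4;0 0 -140 0 0 0 0.4;0 0 -140 0 0 0 0.4;0 0 -140 0 0 0 0.4;0 0 -140 0 0 0 0.4",
)

```text
time: 25.88
tool_pos: [0.493, -0.0118, 0.2652]
tcp_rot: [3.118, -0.376, 0.001]
wrist_force: [-0.1, 0.3, -1.0]
width: 0.402
```

```bash
python3 r.py .54 .21 .2 -50;python3 w.py w23;python3 - <<'E'
from h import *
im=cv2.imread('pics/w23.png');crop(im,260,120,130,150,5,'w23c.png')
E
```

```text
now 25.8833 [ 0.493  -0.0118  0.2652] F [-0.1  0.3 -1. ] w 0.402 q [-0.07 -0.11  1.94 -0.    1.31  1.74]
[  -7.1 -226.6   65.1] [ 3.000e-02 -1.000e-02 -5.376e+01]
```

View pics/w23.png

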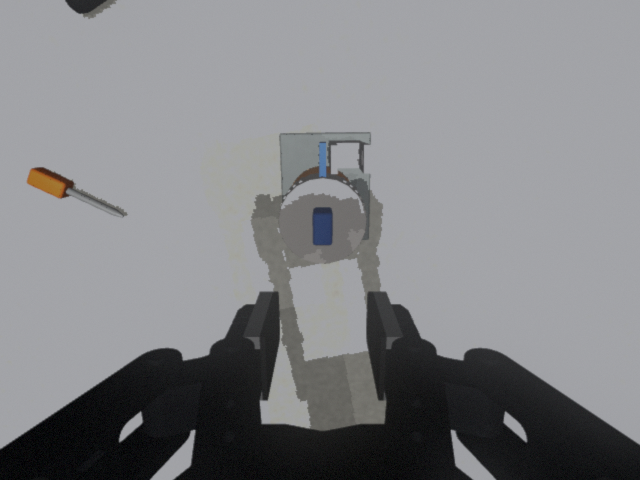

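View pics/w23c.png

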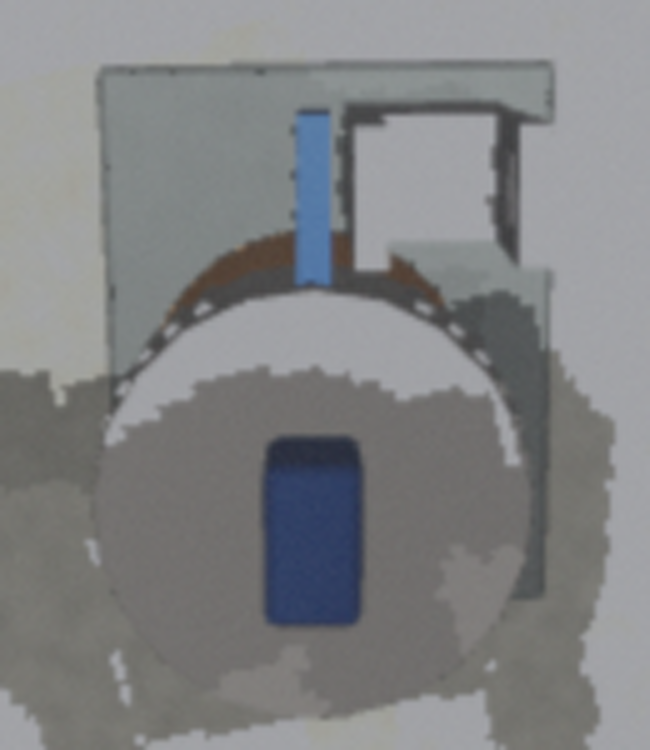

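```bash
python3 r.py .56 .23 .2 -40.5
```

```text
now 25.9333 [ 0.4922 -0.0118  0.264 ] F [-0.3 -0.6 -0.2] w 0.397 q [-0.07 -0.1   1.94 -0.    1.31  1.74]
[   8.4 -251.    63.7] [-2.000e-02  1.300e-01 -6.326e+01]
```

Call:
arm_command(
  targets="1 -28 5 0 0 -6.5 0.4;2 -56 12 0 0 -13 0.4;3 -84 20 0 0 -19.5 0.4;4 -112 28 0 0 -26 0.4;5 -140 36 0 0 -32.5 0.4;6 -168 44 0 0 -39 0.4;7 -196 52 0 0 -45.5 0.4;8 -224 58 0 0 -52 0.4;8 -251 63 0 0.1 -58.5 0.4;8 -251 63 0 0.1 -63.3 0.4",
)

```text
time: 26.77
tool_pos: [0.5589, 0.2336, 0.1975]
tcp_rot: [-2.845, -1.327, 0.006]
wrist_force: [0.1, 0.0, -0.4]
width: 0.397
```

Call:
arm_command(
  targets="0 0 0 0 0 0 0.4;0 0 0 0 0 0 0.4",
)

```text
time: 26.93
tool_pos: [0.559, 0.2298, 0.1995]
tcp_rot: [2.853, 1.314, -0.005]
wrist_force: [-0.4, -0.5, -0.6]
width: 0.403
```

```bash
python3 w.py w24;python3 r.py .56 .23 .2 -40.5; python3 - <<'E'
from h import *
im=cv2.imread('pics/w24.png');crop(im,220,90,200,200,4,'w24c.png')
E
```

```text
now 26.9833 [0.5593 0.2294 0.2002] F [ 0.4  0.8 -0.2] w 0.402 q [ 0.35  0.15  1.79 -0.    1.2   1.06]
[0.9 0.1 0.2] [-0.03  0.12 -0.1 ]
```

View pics/w24.png

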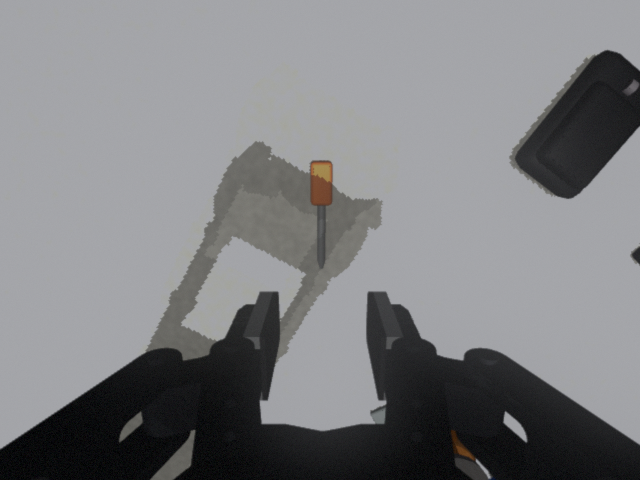

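View pics/w24c.png

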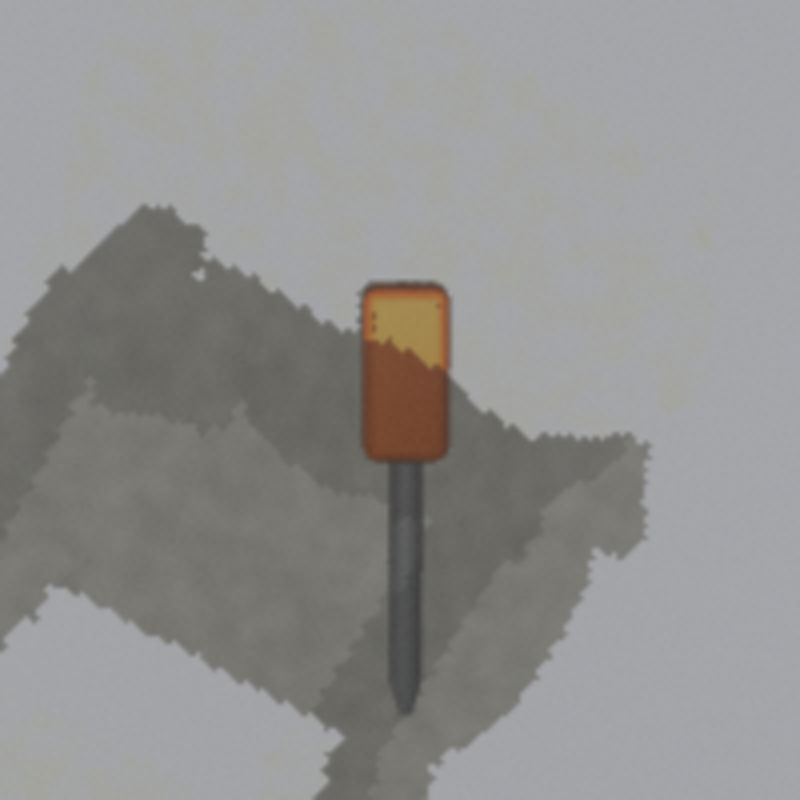

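```bash
python3 - <<'E'
from h import *
import pickle
st=pickle.load(open('pics/w24.pkl','rb'));c=cam('wrist',st)
W=lambda u,v,z:at_z(c,220+u/4-.4,90+v/4-.4,z)
b,f,t=W(405,287,.018),W(405,461,.018),W(405,713,.009)
print(b,f,t,np.linalg.norm(b-f),np.linalg.norm(f[:2]-t[:2]))
d=t-b;print('axis yaw',np.degrees(np.arctan2(d[1],d[0])))
ax=d/np.linalg.norm(d); ax[2]=0
g=f-ax*.033; print('grip',g)
print(rel([g[0],g[1],.05],down(-40.5),bot.read_state()))
E
```

```text
[0.58645245 0.26212939 0.018     ] [0.5633354  0.23523241 0.018     ] [0.5249795  0.19066557 0.009     ] 0.035466118290370205 0.058799476020411585
axis yaw -130.70201063576565
grip [0.58475811 0.26013684 0.018     ]
(array([ 40.2,  -0.6, 150.1]), array([-0.03,  0.12, -0.1 ]))
```

Call:
arm_command(
  targets="15 -1 30 0 0 0.1 0.4;30 -1 65 0 0.1 0.1 0.4;40 -1 100 0 0.1 0.1 0.4;40 -1 130 0 0.1 0.1 0.4;40 -1 150 0 0.1 0.1 0.4;40 -1 150 0 0.1 0.1 0.4;40 -1 150 0 0.1 0.1 0.4",
)

```text
time: 27.57
tool_pos: [0.5844, 0.2597, 0.0505]
tcp_rot: [-2.855, -1.31, 0.002]
wrist_force: [0.5, 0.3, 1.4]
width: 0.397
```

```bash
python3 w.py w25;python3 r.py .5845 .2599 .005 -40.5; python3 - <<'E'
from h import *
im=cv2.imread('pics/w25.png');crop(im,240,230,160,160,5,'w25c.png')
E
```

```text
now 27.6167 [0.5861 0.2605 0.0526] F [0.9 0.9 0.6] w 0.4 q [0.38 0.36 1.83 0.   0.95 1.09]
[-1.6 -0.8 47.6] [ 0.06 -0.15 -0.17]
```

View pics/w25c.png

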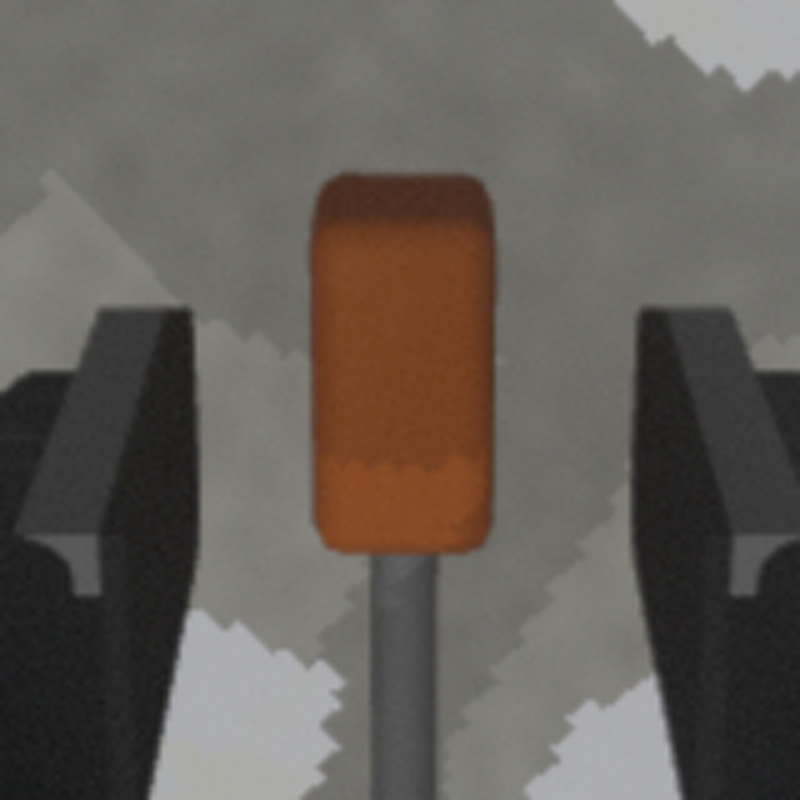

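Call:
arm_command(
  targets="-1 -0.7 15 0 0 0 0.4;-1 -0.7 30 0 0 0 0.4;-1 -0.7 40 0 0 0 0.4;-1 -0.7 46 0 0 0 0.4;-1 -0.7 46 0 0 0 0.4;-1 -0.7 46 0 0 0 0.4",
)

```text
time: 28.12
tool_pos: [0.5852, 0.2611, 0.0069]
tcp_rot: [-2.854, -1.313, -0.006]
wrist_force: [-0.2, -0.6, 0.3]
width: 0.399
```

```bash
python3 w.py w26;python3 r.py .5845 .2599 .005 -40.5
```

```text
now 28.1667 [0.5856 0.2612 0.0072] F [ 0.3 -1.   0.1] w 0.4 q [0.38 0.42 1.85 0.   0.87 1.09]
[-1.7  0.1  2.2] [ 0.1  -0.24 -0.07]
```

View pics/w26.png

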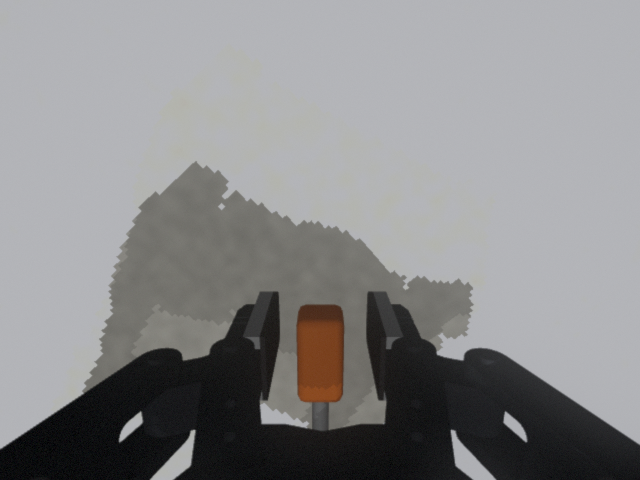

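Call:
arm_command(
  targets="-1 0 1 0 0 0 0;-1 0 1 0 0 0 0;-1 0 1 0 0 0 0;-1 0 1 0 0 0 0;-1 0 1 0 0 0 0;-1 0 1 0 0 0 0",
  newtons=60,
)

```text
time: 28.67
tool_pos: [0.5851, 0.2606, 0.0063]
tcp_rot: [-2.854, -1.314, -0.008]
wrist_force: [-0.6, 0.0, 5.8]
width: 0.188
```

```bash
python3 w.py w27;python3 r.py .5845 .2599 .1 -40.5;python3 - <<'E'
from h import *
im=cv2.imread('pics/w27.png');crop(im,240,270,160,160,5,'w27c.png')
E
```

```text
now 28.7167 [0.5851 0.2606 0.0063] F [ 0.5 -0.   6.2] w 0.189 q [0.38 0.42 1.86 0.   0.86 1.09]
[ -0.5   0.2 -93.7] [ 0.1  -0.26 -0.06]
```

View pics/w27c.png

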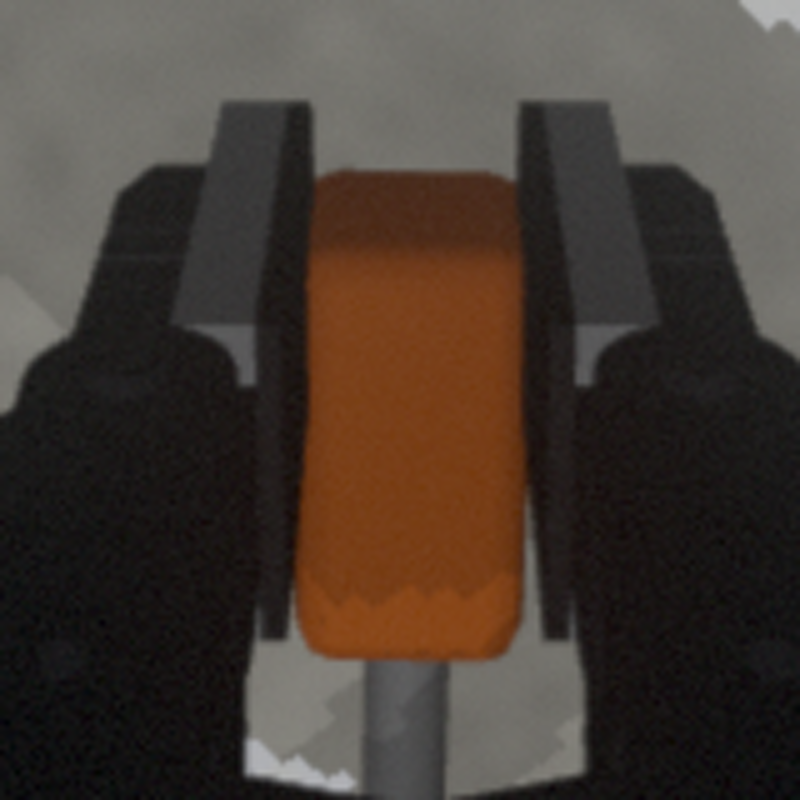

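```bash
python3 - <<'E'
from h import *
import pickle
st=pickle.load(open('pics/w27.pkl','rb'));c=cam('wrist',st)
T=R.from_rotvec(st['tcp_rot'])
W=lambda u,v,z:(T.inv().apply(at_z(c,240+u/5-.4,270+v/5-.4,z)-st['tool_pos'])*1000).round(2)
print(W(414.5,300,.018),W(411,560,.018),W(410.5,655,.018),'rod',W(407,700,.0125),W(404,790,.0125))
print('edges L',W(308,300,.018),W(299,600,.018),'R',W(520,300,.018),W(522,600,.018))
print('back',W(414,250,.018),'tcp',st['tool_pos'])
E
```

```text
[ -1.43   1.15 -11.69] [-23.51   0.86 -11.79] [-32.05   0.81 -11.83] rod [-40.65   0.51  -6.37] [-49.45   0.24  -6.41]
edges L [ -1.41  -6.67 -11.71] [-27.05  -7.76 -11.82] R [ -1.45   8.9  -11.68] [-27.1    9.41 -11.79]
back [  2.62   1.12 -11.67] tcp [0.58508111 0.26062175 0.00631311]
```

```bash
cat > jr.py <<'E'
import sys
from h import *
# jar-frame target for TCP: x y z(mm) jar yaw offset deg
J=np.array([.4936,-.0107,0]);a=np.radians(-13);Rj=np.array([[np.cos(a),-np.sin(a),0],[np.sin(a),np.cos(a),0],[0,0,1]])
x,y,z,dp=map(float,sys.argv[1:5])
st=bot.read_state()
print('t',round(st['time'],2),'jar-frame TCP',(Rj.T@(st['tool_pos']-J)*1000).round(1),'F jar',(Rj.T@st['wrist_force']).round(1),'w',round(st['width'],3),'q',st['q'].round(2))
print(*rel(J+Rj@np.array([x,y,z])/1000,down(-13+dp),st))
E
python3 jr.py 47 112 110 0.8
```

```text
t 28.72 jar-frame TCP [ 28.1 285.    6.3] F jar [0.5 0.1 6.2] w 0.189 q [0.38 0.42 1.86 0.   0.86 1.09]
[-144.1   97.  -104.1] [  0.17  -0.23 -28.36]
```

Call:
arm_command(
  targets="0 0 -10 0 0 0 0;0 0 -40 0 0 0 0;-5 3 -75 0 0 -4 0;-25 16 -104 0 0 -9 0;-50 33 -104 0 0 -14 0;-75 50 -104 0 0 -19 0;-100 67 -104 0 0 -24 0;-125 84 -104 0.1 -0.2 -28.4 0;-144 97 -104 0.1 -0.2 -28.4 0;-144 97 -104 0.1 -0.2 -28.4 0",
)

```text
time: 29.55
tool_pos: [0.5626, 0.0838, 0.1086]
tcp_rot: [2.447, 1.97, -0.006]
wrist_force: [0.5, 0.2, -0.7]
width: 0.186
```

Call:
arm_command(
  targets="0 0 0 0 0 0 0;0 0 0 0 0 0 0",
)

```text
time: 29.72
tool_pos: [0.5638, 0.0878, 0.1088]
tcp_rot: [-2.445, -1.972, 0.002]
wrist_force: [-0.5, 0.8, 0.0]
width: 0.187
```

```bash
python3 jr.py 47 112 92.3 0.8;python3 w.py w28; python3 - <<'E'
from h import *
im,d=bot.read_camera('top');crop(im,260,210,100,100,7,'t28.png')
im,d=bot.read_camera('scene');crop(im,310,180,110,100,7,'s28.png')
E
```

```text
t 29.72 jar-frame TCP [ 46.2 111.8 108.8] F jar [-0.6  0.7  0. ] w 0.187 q [ 0.11  0.18  1.95 -0.    1.02  0.32]
[ 0.2  0.8 16.5] [-0.04  0.04 -0.01]
```

View pics/w28.png

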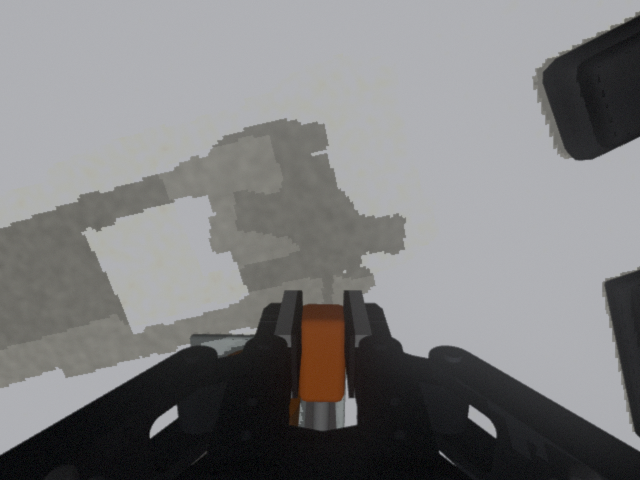

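View pics/t28.png

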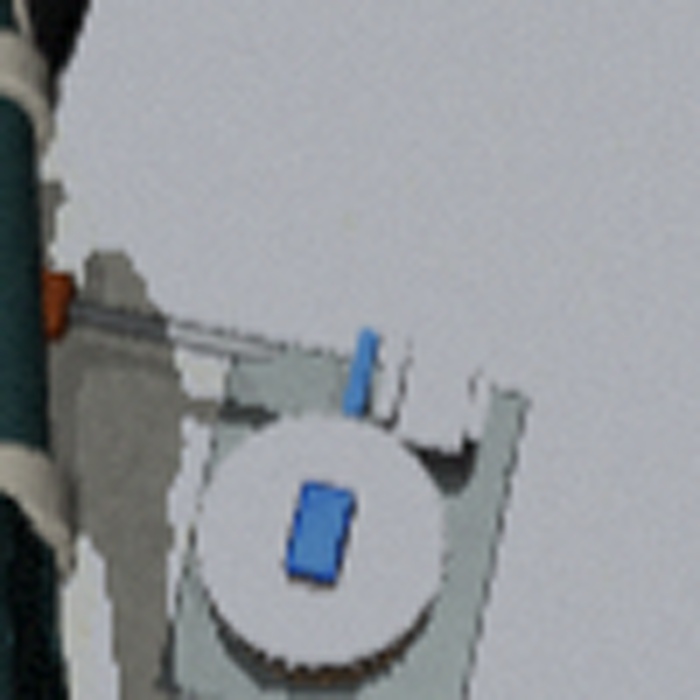

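View pics/s28.png

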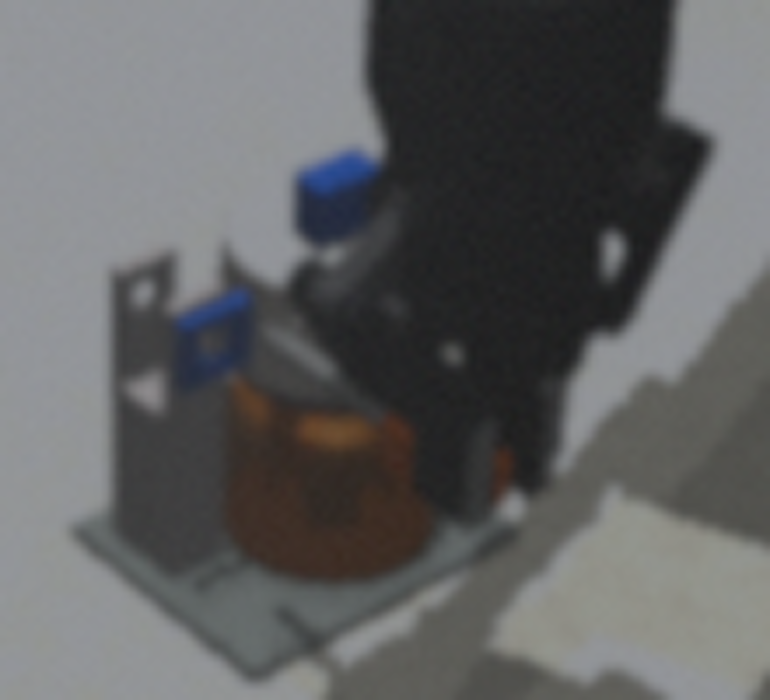

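Call:
arm_command(
  targets="0 0.5 8 0 0 0 0;0 0.5 16 0 0 0 0;0 0.5 16 0 0 0 0;0 0.5 16 0 0 0 0",
)

```text
time: 30.2
tool_pos: [0.5632, 0.0877, 0.0912]
tcp_rot: [-2.443, -1.974, 0.006]
wrist_force: [-0.4, 0.8, -0.2]
width: 0.185
```

```bash
python3 jr.py 47 112 92.3 0.8; python3 - <<'E'
from h import *
im,d=bot.read_camera('top');crop(im,260,240,90,60,8,'t29.png')
im,d=bot.read_camera('scene');crop(im,315,200,70,60,10,'s29.png')
E
python3 jr.py 47 112 92.3 0.8
python3 - <<'E'
from h import *
J=np.array([.4936,-.0107,0]);a=np.radians(-13);Rj=np.array([[np.cos(a),-np.sin(a),0],[np.sin(a),np.cos(a),0],[0,0,1]])
for n,k,x0,y0 in (('top',8,260,240),('scene',10,315,200)):
    c=cam(n)
    for nm,p in [('tabeye',(46.5,0,95)),('br1',(47,-7.5,95)),('tip',(47,112-32.3-58,95)),('front',(47,112-32.3,95)),('tabtopmid',(46.5,0,107)),('tabouttop',(58,0,107))]:
        u,v=proj(c,J+Rj@np.array(p)/1000);print(n,nm,round((u-x0+.45)*k),round((v-y0+.45)*k))
E
```

```text
t 30.2 jar-frame TCP [ 45.6 111.5  91.2] F jar [-0.5  0.7 -0.2] w 0.185 q [ 0.11  0.2   1.96 -0.    0.99  0.32]
[ 0.4  1.4 -1.1] [-0.19  0.11  0.07]
t 30.3 jar-frame TCP [ 46.6 111.6  92.3] F jar [ 0.1  0.9 -0.2] w 0.187 q [ 0.11  0.2   1.96 -0.    0.99  0.32]
[ 0.4  0.4 -0. ] [-0.07  0.07  0.05]
top tabeye 401 189
top br1 432 193
top tip 313 168
top front 77 117
top tabtopmid 401 182
top tabouttop 411 134
scene tabeye 261 287
scene br1 236 271
scene tip 328 338
scene front 521 477
scene tabtopmid 262 239
scene tabouttop 218 260
```

View pics/t29.png

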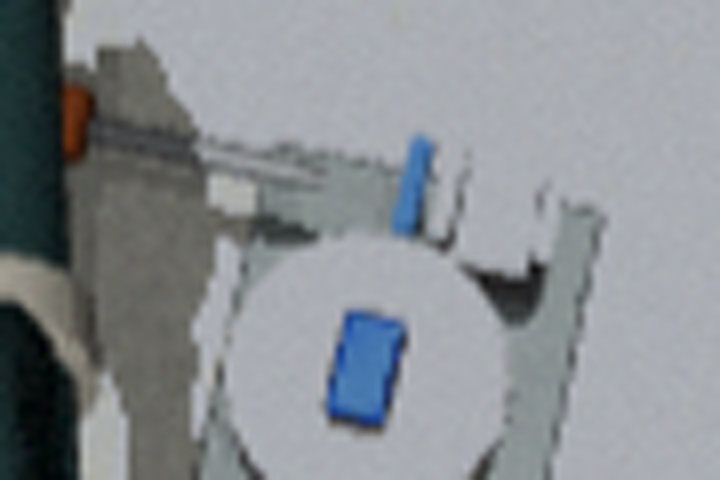

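View pics/s29.png

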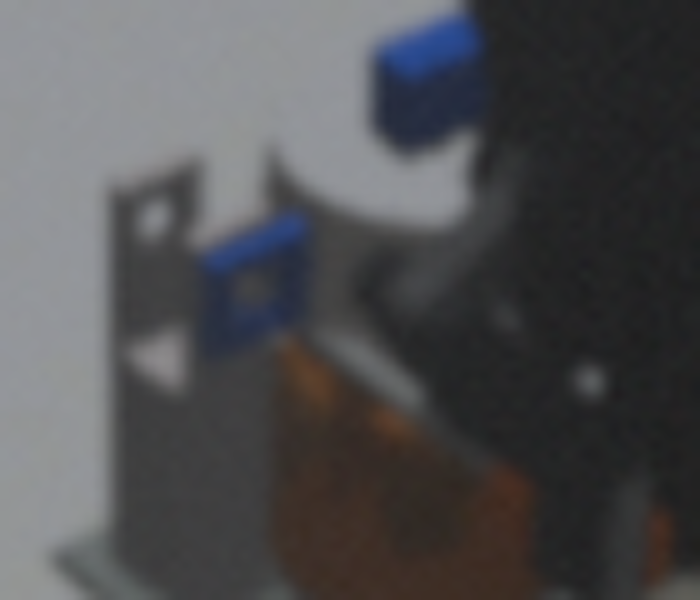

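Call:
arm_command(
  targets="-8 0.5 0 0 0 0 0;-16 0.5 0 0 0 0 0;-21 0.5 0 0 0 0 0;-24 0.5 0 0 0 0 0;-24 0.5 0 0 0 0 0;-24 0.5 0 0 0 0 0",
)

```text
time: 30.8
tool_pos: [0.5598, 0.0635, 0.0929]
tcp_rot: [2.445, 1.972, -0.001]
wrist_force: [-0.2, -0.6, -0.5]
width: 0.186
```

```bash
python3 - <<'E'
from h import *
im,d=bot.read_camera('top');crop(im,260,240,90,60,8,'t30.png')
im,d=bot.read_camera('scene');crop(im,315,200,70,60,10,'s30.png')
E
python3 jr.py 47 88 92.3 0.8;python3 jr.py 47 88 92.3 0.8
```

```text
t 30.9 jar-frame TCP [47.8 87.5 92.9] F jar [ 0.1 -0.2 -1. ] w 0.187 q [ 0.07  0.18  1.98 -0.    0.98  0.28]
[ 0.5 -0.8  0.6] [-0.02  0.05  0.02]
t 30.9 jar-frame TCP [47.8 87.5 92.9] F jar [ 0.1 -0.2 -1. ] w 0.187 q [ 0.07  0.18  1.98 -0.    0.98  0.28]
[ 0.5 -0.8  0.6] [-0.02  0.05  0.02]
```

View pics/t30.png

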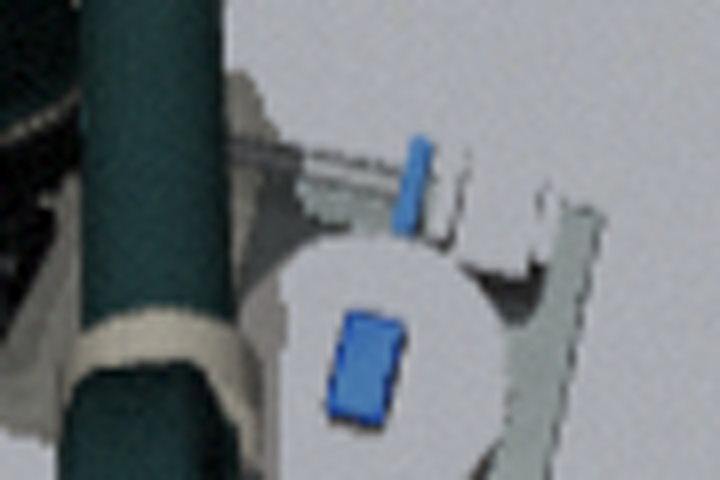

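View pics/s30.png

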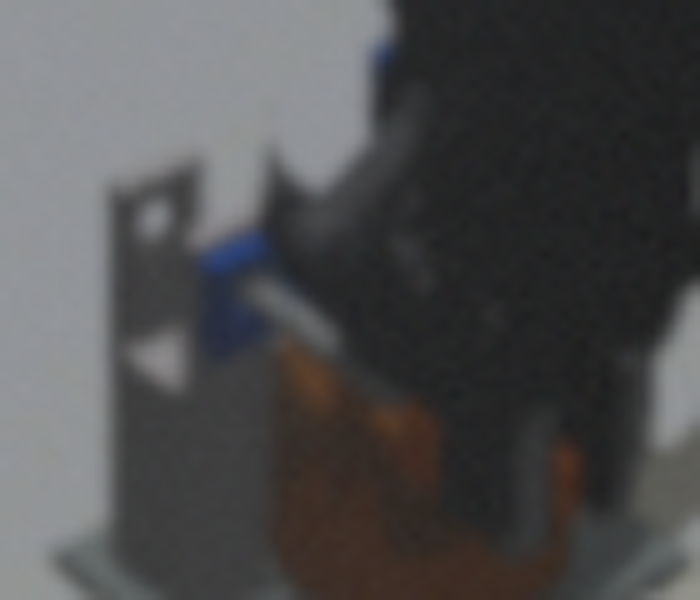

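Call:
arm_command(
  targets="-4 -0.5 0.3 0 0 0 0;-8 -0.5 0.3 0 0 0 0;-12 -0.5 0.3 0 0 0 0;-12 -0.5 0.3 0 0 0 0;-12 -0.5 0.3 0 0 0 0",
)

```text
time: 31.32
tool_pos: [0.5567, 0.052, 0.0925]
tcp_rot: [2.445, 1.973, -0.002]
wrist_force: [-0.0, -0.5, -1.0]
width: 0.192
```

```bash
python3 jr.py 47 76 92.3 0.8; python3 - <<'E'
from h import *
im,d=bot.read_camera('scene');crop(im,315,200,70,60,10,'s31.png')
E
```

```text
t 31.32 jar-frame TCP [47.4 75.3 92.5] F jar [ 0.1 -0.5 -1. ] w 0.192 q [ 0.05  0.17  1.99 -0.    0.98  0.26]
[ 0.7 -0.4  0.2] [-0.03  0.06  0.01]
```

View pics/s31.png

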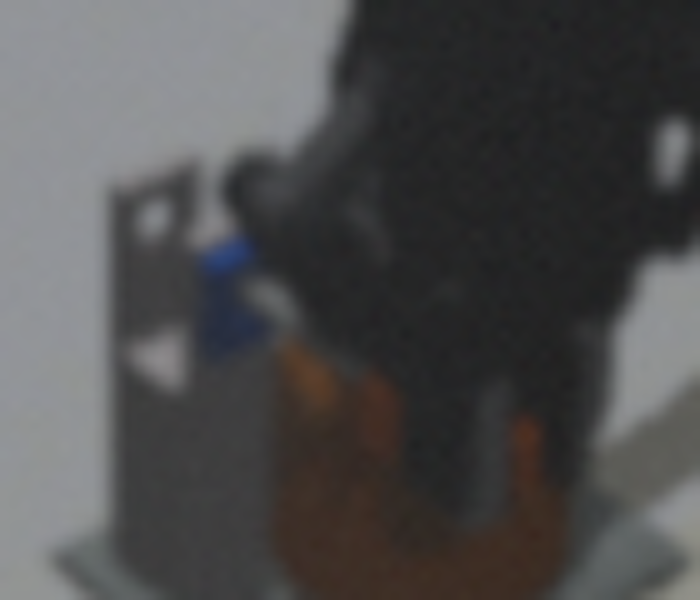

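Call:
arm_command(
  targets="-4 -0.3 0 0 0 0 0;-8 -0.3 0 0 0 0 0;-12 -0.3 0 0 0 0 0;-15 -0.3 0 0 0 0 0;-15 -0.3 0 0 0 0 0;-15 -0.3 0 0 0 0 0",
)

```text
time: 31.87
tool_pos: [0.5533, 0.0374, 0.0925]
tcp_rot: [2.445, 1.973, -0.002]
wrist_force: [-0.2, 0.4, -0.7]
width: 0.188
```

```bash
python3 jr.py 47 60 92.3 0.8; python3 - <<'E'
from h import *
im,d=bot.read_camera('scene');crop(im,315,200,70,60,10,'s32.png')
im,d=bot.read_camera('top');crop(im,260,240,90,60,8,'t32.png')
E
```

```text
t 31.87 jar-frame TCP [47.3 60.3 92.5] F jar [-0.3  0.4 -0.7] w 0.188 q [ 0.02  0.17  2.   -0.    0.98  0.24]
[-0.3 -0.3  0.2] [-0.03  0.05  0.  ]
```

View pics/s32.png

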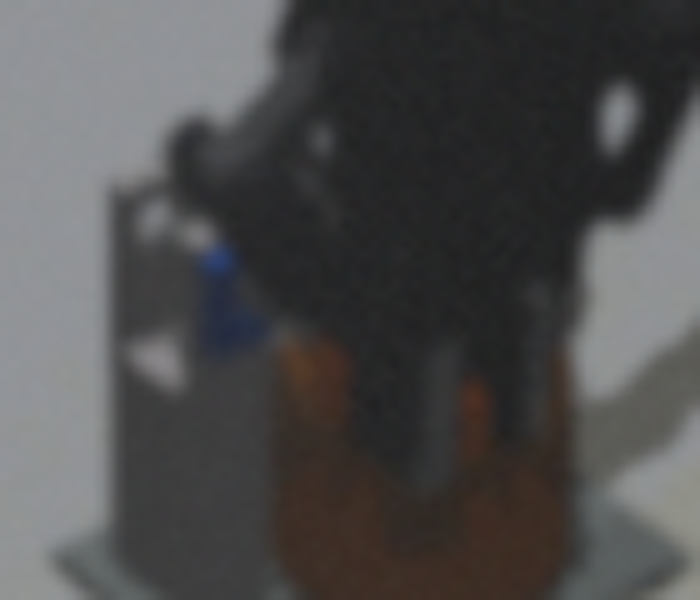

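View pics/t32.png

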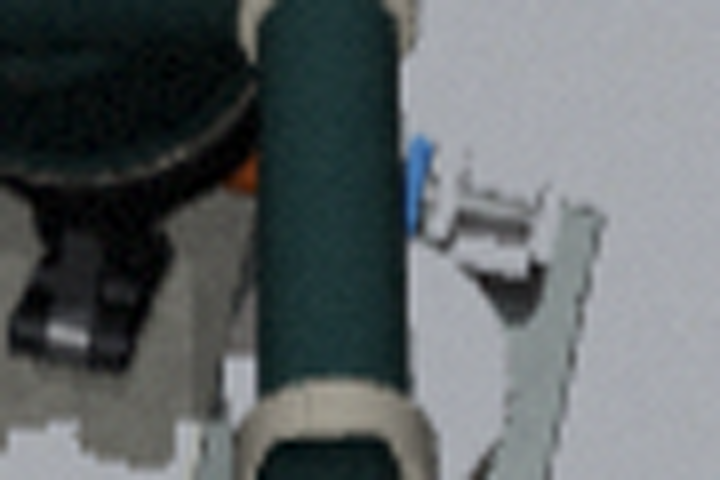

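Call:
arm_command(
  targets="-4 -0.2 0 0 0 0 0;-8 -0.2 0 0 0 0 0;-12 -0.2 0 0 0 0 0;-12 -0.2 0 0 0 0 0;-12 -0.2 0 0 0 0 0",
)

```text
time: 32.38
tool_pos: [0.5505, 0.0257, 0.0925]
tcp_rot: [2.445, 1.973, -0.002]
wrist_force: [0.2, 0.6, -1.1]
width: 0.19
```

```bash
python3 jr.py 47 40 92.3 0.8; python3 - <<'E'
from h import *
im,d=bot.read_camera('scene');crop(im,315,200,70,60,10,'s33.png')
E
python3 w.py w33
```

```text
t 32.38 jar-frame TCP [47.3 48.2 92.5] F jar [ 0.1  0.6 -1.1] w 0.19 q [ 0.    0.16  2.   -0.    0.98  0.22]
[-8.2 -0.4  0.2] [-0.03  0.06  0.  ]
```

View pics/w33.png

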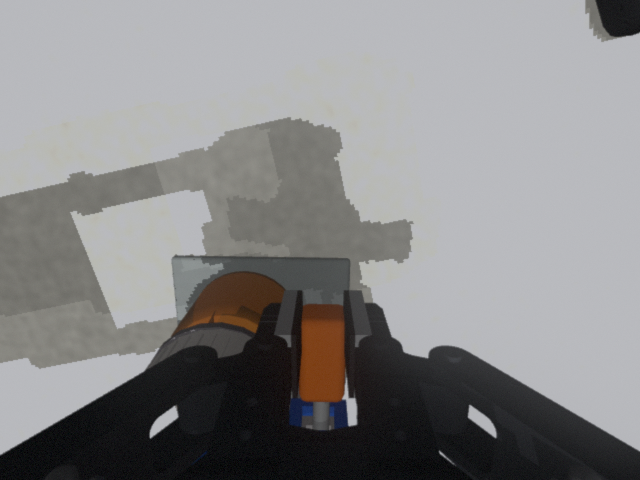

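View pics/s33.png

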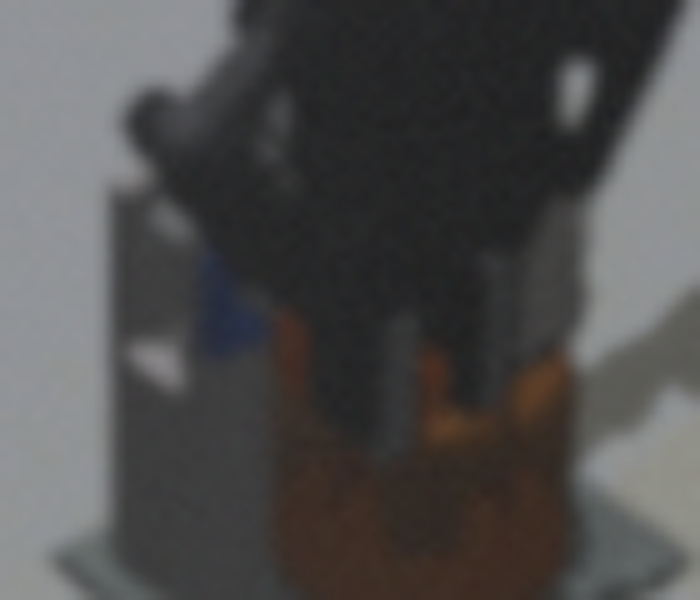

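```bash
python3 - <<'E'
from h import *
import pickle
st=pickle.load(open('pics/w33.pkl','rb'));c=cam('wrist',st);d=np.load('pics/w33.npy');im=cv2.imread('pics/w33.png')
T=R.from_rotvec(st['tcp_rot']);P=(cloud(c,d)-st['tool_pos'])@T.as_matrix()*1000  # tool frame
dark=(im.max(2)<75)&(d>0)
m=dark&(P[...,2]<5)&(abs(P[...,1])<70)
Q=P[m]
for z0 in range(-100,5,8):
    s=Q[(Q[:,2]>=z0)&(Q[:,2]<z0+8)]
    if len(s)>20: print(z0,len(s),'y',np.percentile(s[:,1],[1,99]).round(),'x',np.percentile(s[:,0],[1,99]).round())
    s=s[s[:,1]<-9]
    if len(s)>20: print('   left min x',np.percentile(s[:,0],[1,50]).round(),'ymin',s[:,1].min().round())
E
```

```text
-100 2274 y [-18.  20.] x [18. 20.]
   left min x [18. 19.] ymin -19.0
-92 9108 y [-56.  57.] x [ 9. 18.]
   left min x [ 9. 12.] ymin -58.0
-84 14857 y [-56.  58.] x [ 1. 17.]
   left min x [ 0. 11.] ymin -59.0
-76 11534 y [-52.  53.] x [-8. 17.]
   left min x [-8. 11.] ymin -55.0
-68 6880 y [-47.  49.] x [-12.  17.]
   left min x [-12.  11.] ymin -50.0
-60 10174 y [-42.  44.] x [-11.  13.]
   left min x [-11.   5.] ymin -45.0
-52 3754 y [-39.  40.] x [-8. 13.]
   left min x [-8. 11.] ymin -41.0
-44 1592 y [-27.  28.] x [-11.  13.]
   left min x [ 6. 11.] ymin -29.0
-36 900 y [-42.  22.] x [-42.  11.]
   left min x [-43.  10.] ymin -45.0
-28 1047 y [-20.  22.] x [-11.  11.]
   left min x [-42.   7.] ymin -51.0
-20 872 y [-20.  22.] x [-11.  11.]
   left min x [6. 7.] ymin -21.0
-12 906 y [-62.  21.] x [-51.  11.]
   left min x [-48.   6.] ymin -69.0
-4 834 y [-67.  11.] x [-57.  10.]
   left min x [-49. -18.] ymin -67.0
4 150 y [-67.  11.] x [-58. -15.]
   left min x [-48. -17.] ymin -67.0
```

Call:
arm_command(
  targets="-4 -0.2 0 0 0 0 0;-8 -0.2 0 0 0 0 0;-11 -0.2 0 0 0 0 0;-11 -0.2 0 0 0 0 0;-11 -0.2 0 0 0 0 0",
)

```text
time: 32.9
tool_pos: [0.548, 0.015, 0.0925]
tcp_rot: [2.445, 1.973, -0.002]
wrist_force: [-0.1, -0.2, -0.9]
width: 0.188
```

```bash
python3 jr.py 47 35 92.3 0.8;python3 w.py w34; python3 - <<'E'
from h import *
im=cv2.imread('pics/w34.png');crop(im,240,290,160,160,5,'w34c.png')
E
```

```text
t 32.9 jar-frame TCP [47.2 37.3 92.5] F jar [-0.1 -0.2 -0.9] w 0.188 q [-0.02  0.16  2.01 -0.    0.98  0.2 ]
[-2.3 -0.2  0.2] [-0.04  0.06  0.01]
```

View pics/w34c.png

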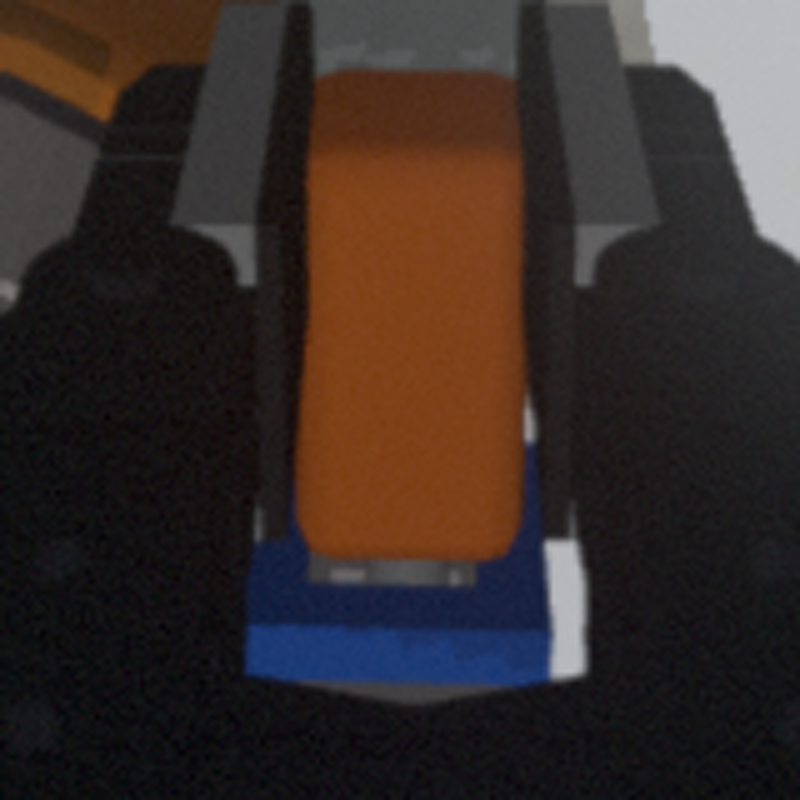

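Call:
arm_command(
  targets="-1 0 0 0 0 0 0;-2 0 0 0 0 0 0;-2.5 0 0 0 0 0 0;-2.5 0 0 0 0 0 0;-2.5 0 0 0 0 0 0",
)

```text
time: 33.37
tool_pos: [0.5475, 0.0129, 0.0925]
tcp_rot: [2.444, 1.974, -0.002]
wrist_force: [-0.2, -0.0, -0.4]
width: 0.183
```

```bash
python3 jr.py 47 35 92.3 0.8
```

```text
t 33.37 jar-frame TCP [47.3 35.1 92.5] F jar [-0.1 -0.1 -0.4] w 0.183 q [-0.02  0.15  2.01 -0.    0.98  0.19]
[-0.1 -0.3  0.2] [-0.03  0.06  0.04]
```

Call:
arm_command(
  targets="-0.7 0 0 0 0 0 0;-1.4 0 0 0 0 0 0;-2 0 0 0 0 0 0;-2 0 0 0 0 0 0",
)

```text
time: 33.7
tool_pos: [0.5473, 0.0116, 0.0926]
tcp_rot: [-2.444, -1.973, 0.0]
wrist_force: [0.8, 4.8, -0.1]
width: 0.185
```

```bash
python3 jr.py 47 35 92.3 0.8
```

```text
t 33.7 jar-frame TCP [47.3 33.8 92.6] F jar [-0.3  4.9 -0.1] w 0.185 q [-0.02  0.15  2.01  0.    0.98  0.19]
[ 1.2 -0.3  0.3] [-0.03 -0.02  0.02]
```

Call:
arm_command(
  targets="0 0 0 0 0 0 0.25;0 0 0 0 0 0 0.25;0 0 0 0 0 0 0.25;0 0 0 0 0 0 0.25",
)

```text
time: 34.03
tool_pos: [0.5471, 0.0104, 0.0925]
tcp_rot: [2.444, 1.973, -0.003]
wrist_force: [-0.9, -0.1, 0.0]
width: 0.246
```

```bash
python3 jr.py 47 35 92.3 0.8;python3 w.py w35; python3 - <<'E'
from h import *
im=cv2.imread('pics/w35.png');crop(im,240,290,160,160,5,'w35c.png')
E
```

```text
t 34.03 jar-frame TCP [47.4 32.6 92.5] F jar [-0.9 -0.3  0. ] w 0.246 q [-0.03  0.15  2.01 -0.    0.98  0.19]
[ 2.4 -0.3  0.2] [-0.03  0.1   0.04]
```

View pics/w35c.png

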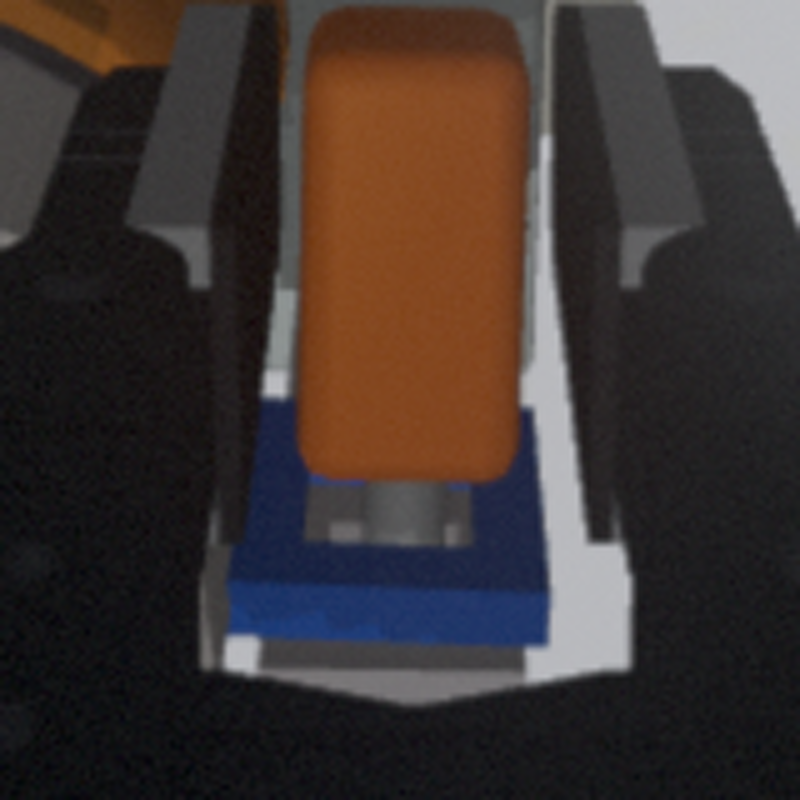

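Call:
arm_command(
  targets="0 0.3 -8 0 0 0 0.25;0 0.3 -16 0 0 0 0.25;0 0.3 -25 0 0 0 0.25;10 0 -45 0 0 0 0.25;30 0 -75 0 0 0 0.25;50 0 -105 0 0 0 0.25;70 0 -105 0 0 0 0.25;70 0 -105 0 0 0 0.25;70 0 -105 0 0 0 0.25;70 0 -105 0 0 0 0.25",
)

```text
time: 34.92
tool_pos: [0.5614, 0.079, 0.1973]
tcp_rot: [2.444, 1.974, -0.003]
wrist_force: [-0.2, 0.1, -0.3]
width: 0.254
```

```bash
python3 jr.py 47 110 200 0.8;python3 w.py w36; python3 - <<'E'
from h import *
im=cv2.imread('pics/w36.png');crop(im,200,230,200,180,4,'w36c.png')
im,d=bot.read_camera('scene');crop(im,315,190,70,70,10,'s36.png')
im,d=bot.read_camera('top');crop(im,260,240,90,60,8,'t36.png')
E
```

```text
t 34.92 jar-frame TCP [ 45.9 102.7 197.3] F jar [-0.3  0.1 -0.3] w 0.254 q [ 0.1   0.09  1.88 -0.    1.18  0.31]
[ 7.3  1.2 -2.7] [-0.07  0.1   0.07]
```

View pics/w36.png

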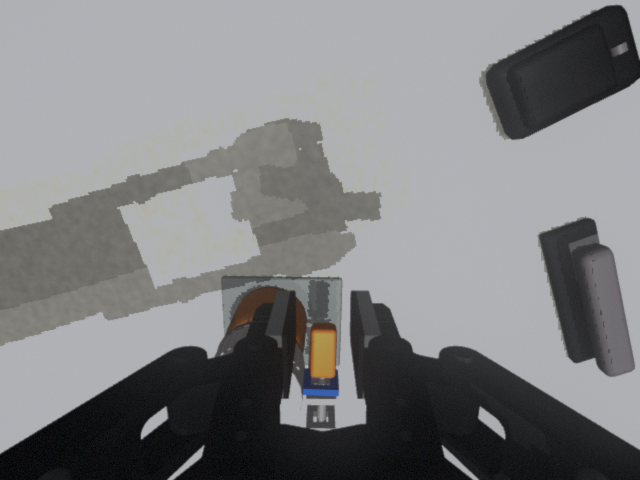

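View pics/s36.png

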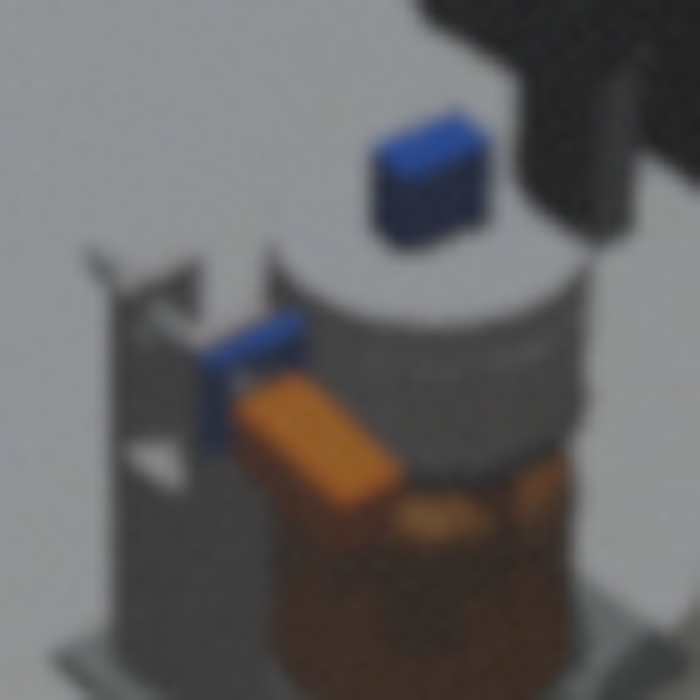

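View pics/t36.png

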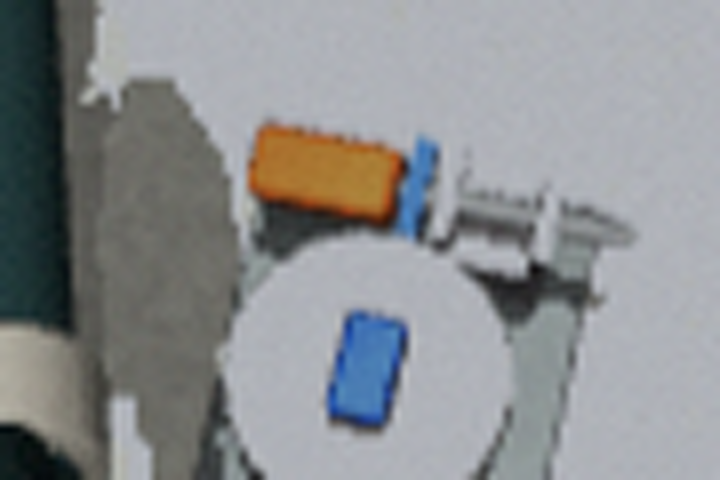

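```bash
python3 - <<'E'
from h import *
import pickle
J=np.array([.4936,-.0107,0]);a=np.radians(-13);Rj=np.array([[np.cos(a),-np.sin(a),0],[np.sin(a),np.cos(a),0],[0,0,1]])
st=pickle.load(open('pics/w36.pkl','rb'));c=cam('wrist',st);d=np.load('pics/w36.npy');im=cv2.imread('pics/w36.png').astype(int)
P=(cloud(c,d)-J)@Rj*1000
b,g,r=im[...,0],im[...,1],im[...,2]
o=(r>120)&(b<90)&(d>0);o[:, :295]=0;o[:,345:]=0;o[:315]=0
Q=P[o];print('handle',len(Q),Q.min(0).round(1),Q.max(0).round(1))
for y0 in range(0,45,4):
    s=Q[(Q[:,1]>=y0)&(Q[:,1]<y0+4)]
    if len(s)>5:print(y0,len(s),'x',s[:,0].min().round(1),s[:,0].max().round(1),'z top',np.percentile(s[:,2],80).round(1))
bl=(b>100)&(r<80)&(d>0);bl[:360]=0;Q=P[bl];print('tab',len(Q),np.percentile(Q,[2,50,98],axis=0).round(1))
c=cam('top')
for nm,p in [('tip',(47,-55,97)),('front',(47,3,95)),('tabouttop',(58,0,107)),('bar',(0,0,137.5))]:
    u,v=proj(c,J+Rj@np.array(p)/1000);print(nm,round((u-260+.45)*8),round((v-240+.45)*8))
E
```

```text
handle 1183 [39.8  2.5 91.7] [ 57.3  37.3 101.7]
0 26 x 40.8 55.6 z top 99.9
4 126 x 40.1 56.3 z top 100.1
8 129 x 40.0 56.9 z top 99.7
12 140 x 40.0 56.9 z top 99.0
16 139 x 39.9 56.8 z top 98.5
20 142 x 39.9 56.7 z top 97.8
24 139 x 39.8 57.3 z top 97.2
28 145 x 39.8 57.2 z top 96.5
32 155 x 39.8 57.2 z top 96.0
36 42 x 40.5 56.4 z top 94.7
tab 248 [[ 35.   -8.5 103.7]
 [ 46.6  -3.2 107.2]
 [ 58.2  -0.6 108.3]]
tip 627 234
front 389 184
tabouttop 411 134
bar 356 363
```

View pics/w36c.png

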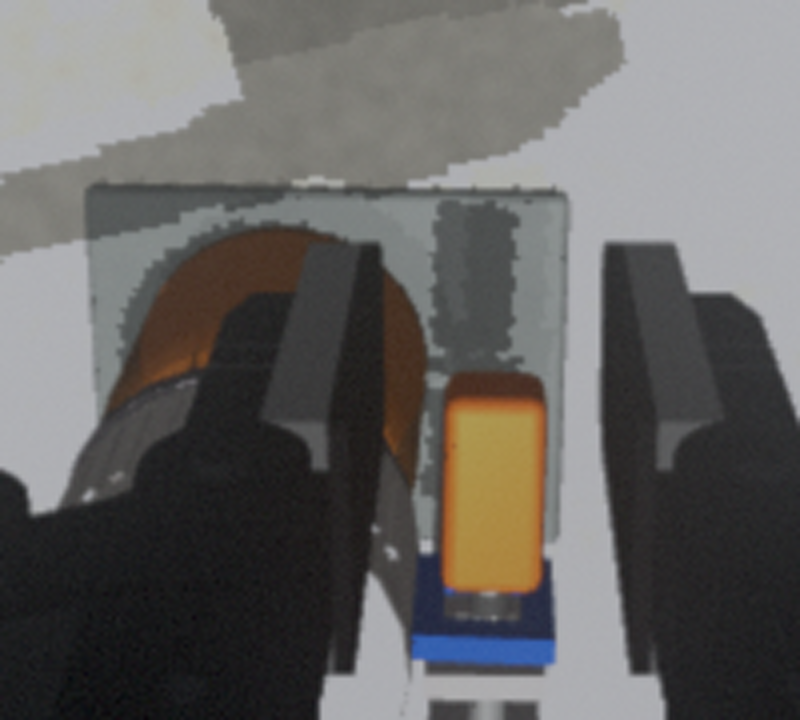

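Call:
arm_command(
  targets="0 0 0 0 0 0 0;0 0 0 0 0 0 0;-10 1 40 0 0 0 0;-25 1 75 0 0 0 0;-36 1 95 0 0 0 0;-40 1 112 0 0 0 0;-40 1 112 0 0 0 0;-40 1 112 0 0 0 0",
)

```text
time: 35.73
tool_pos: [0.5533, 0.0396, 0.0844]
tcp_rot: [-2.444, -1.971, 0.005]
wrist_force: [1.2, -0.0, -0.4]
width: -0.004
```

```bash
python3 jr.py 47 50 85 0.8;python3 w.py w37
```

```text
t 35.73 jar-frame TCP [46.9 62.4 84.4] F jar [ 1.2  0.2 -0.4] w -0.004 q [ 0.03  0.18  2.   -0.    0.97  0.24]
[-12.4  -0.   -0.6] [-0.2   0.09 -0.02]
```

View pics/w37.png

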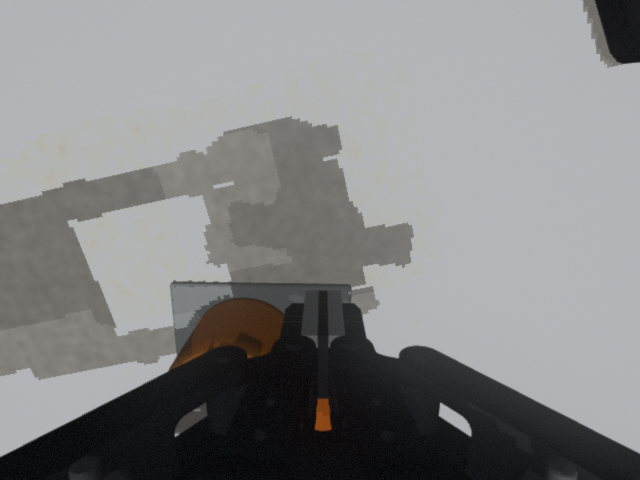

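Call:
arm_command(
  targets="-4 0 0 0 0 0 0;-8 0 0 0 0 0 0;-11 0 0 0 0 0 0;-12 0 0 0 0 0 0;-13 0 0 0 0 0 0;-13 0 0 0 0 0 0",
)

```text
time: 36.28
tool_pos: [0.5518, 0.0271, 0.0859]
tcp_rot: [2.444, 1.973, -0.001]
wrist_force: [0.1, -0.4, -0.8]
width: 0.0
```

```bash
python3 jr.py 47 48 85 0.8
```

```text
t 36.28 jar-frame TCP [48.2 50.  85.9] F jar [ 0.2 -0.3 -0.8] w 0.0 q [ 0.    0.17  2.   -0.    0.97  0.22]
[-1.9 -1.3  0.9] [0.   0.05 0.03]
```

Call:
arm_command(
  targets="-0.7 -0.5 0 0 0 0 0;-1.4 -0.5 0 0 0 0 0;-2 -0.5 0 0 0 0 0;-2 -0.5 0 0 0 0 0",
)

```text
time: 36.62
tool_pos: [0.5511, 0.026, 0.0857]
tcp_rot: [-2.444, -1.973, -0.0]
wrist_force: [1.9, 3.7, 0.3]
width: 0.003
```

```bash
python3 jr.py 47 48 85 0.8
```

```text
t 36.62 jar-frame TCP [47.8 48.7 85.7] F jar [1.  4.  0.3] w 0.003 q [0.   0.17 2.01 0.   0.97 0.21]
[-0.7 -0.8  0.7] [-0.   -0.01  0.02]
```

Call:
arm_command(
  targets="-0.7 0 0 0 0 0 0;-1.2 0 0 0 0 0 0;-1.2 0 0 0 0 0 0",
)

```text
time: 36.87
tool_pos: [0.5512, 0.0254, 0.0859]
tcp_rot: [-2.444, -1.973, -0.002]
wrist_force: [1.4, 5.9, 1.6]
width: -0.001
```

```bash
python3 jr.py 47 48 85 0.8
```

```text
t 36.87 jar-frame TCP [48.  48.1 85.9] F jar [0.  6.  1.6] w -0.001 q [0.   0.17 2.01 0.   0.97 0.21]
[-0.1 -1.1  0.9] [ 0.03 -0.07  0.01]
```

Call:
arm_command(
  targets="5 0 0 0 0 0 0;15 0 0 0 0 0 0;25 0 -20 0 0 0 0;40 0 -60 0 0 0 0;60 0 -100 0 0 0 0;80 0 -120 0 0 0 0.3;110 0 -120 0 0 0 0.3;130 0 -120 0 0 0 0.3;130 0 -120 0 0 0 0.3;130 0 -120 0 0 0 0.3",
)

```text
time: 37.7
tool_pos: [0.5777, 0.1525, 0.205]
tcp_rot: [2.441, 1.976, -0.004]
wrist_force: [0.2, -1.0, 0.6]
width: 0.296
```

```bash
python3 jr.py 47 180 200 0.8;python3 - <<'E'
from h import *
im,d=bot.read_camera('scene');cv2.imwrite('pics/scene38.png',im);crop(im,315,190,70,70,10,'s38.png')
im,d=bot.read_camera('top');cv2.imwrite('pics/top38.png',im);crop(im,260,240,90,60,8,'t38.png')
E
```

```text
t 37.7 jar-frame TCP [ 45.2 177.9 205. ] F jar [ 0.4 -1.   0.6] w 0.296 q [ 0.22  0.14  1.8  -0.    1.2   0.43]
[2.1 1.8 5. ] [-0.06  0.13  0.18]
```

View pics/s38.png

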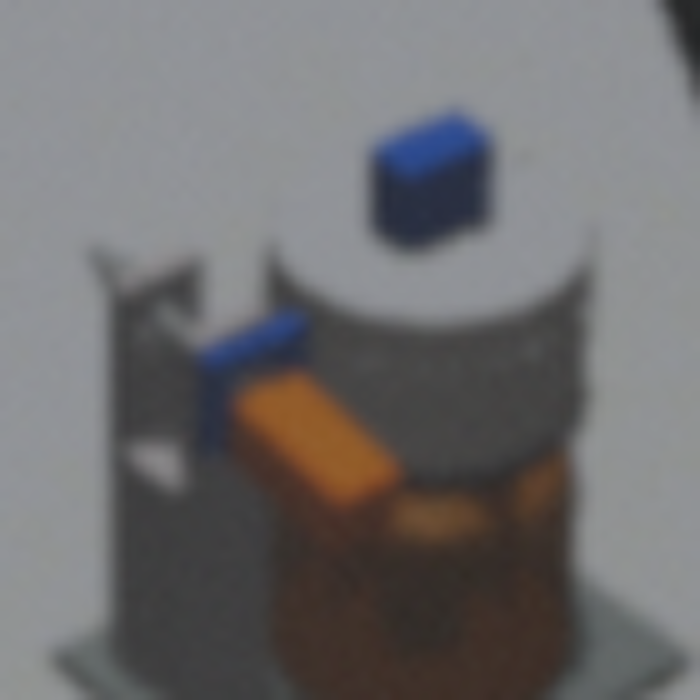

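View pics/t38.png

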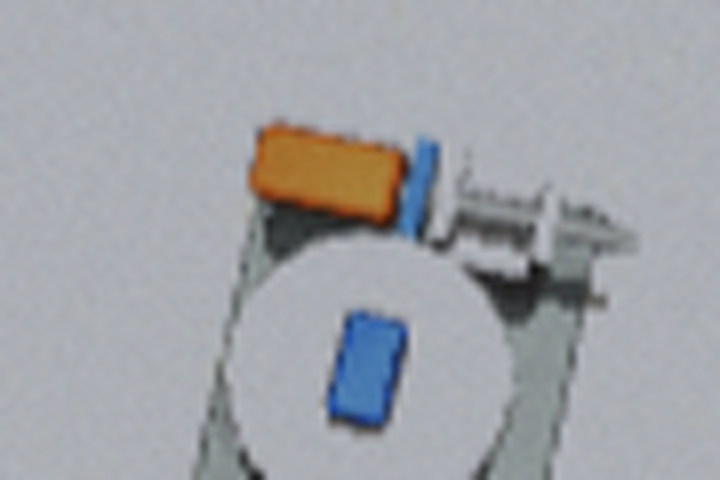

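View pics/top38.png

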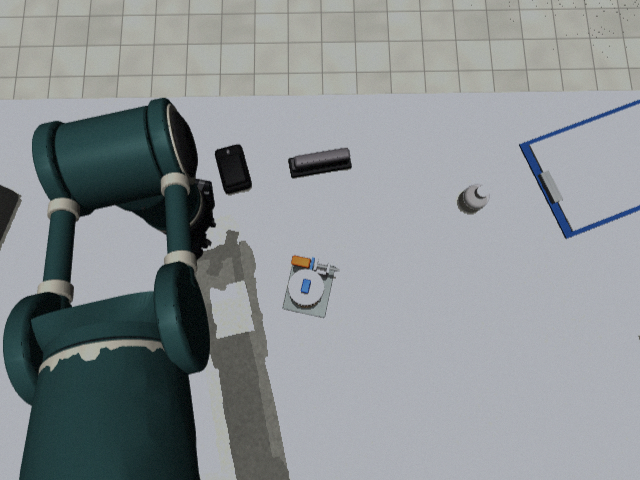

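```bash
python3 - <<'E'
from h import *
im,d=bot.read_camera('top');P=cloud(cam('top'),d)
print(P[287,305],P[290,318], 'start .138/.1121'); s=bot.read_state();print(s['time'],abs(s['joint_vel']).max())
print(bot.finish_job())
E
```

```text
[ 0.49003809 -0.01234147  0.13654335] [ 0.48600763 -0.03598126  0.11431031] start .138/.1121
37.85 0.010408477913445496
the job is handed in; nothing more can be done
None
```

The job is finished and handed in at about 38 s. I saw two vials on the counter, and both are in the amber jar. The cap is back on and locked, and the pin is through the tab and both bracket eyes.

**Cap:** I pressed it, turned it anticlockwise and stood it on the counter while I loaded the vials. Setting it down I pressed too hard (about 27 N upward and 15 N sideways at the wrist), and it shifted a few millimetres before I let go. After refitting, an upward tug freed the spring force with little movement, so it is locked. The depth camera puts it within about 2 mm of its starting height, and its blue tab is in front of the bracket.

**Vials:** I saw both inside the jar before closing it. None are left on the counter in the last top view.

**Pin:** It went in with no side force and met the tab at about 5 N. When I let go it drooped about 8°, more than a slight droop. I then pushed the handle from behind with closed fingers, and it stood firm at about 6 N. In the last pictures the tip shows past the second plate. At the handle's top edge there may still be a gap of a millimetre or two, because the handle tilts and seems to touch the tab lower down.

**Desk things:** The stapler, gel bottle and mouse look unmoved in the last top view. The arm hid the pen cup in that view, so I did not check it at the end.

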